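# File a wax block and lock the case

## Robot

A 6-joint arm with a two-finger parallel gripper is mounted at the origin on a cart in front of the work surface, level with it; the furniture and walls round the work are solid. World frame = base frame: x ahead of the robot, y to its left, z up, the work surface at z = 0. Lengths are in mm, angles in degrees, forces in N, time in s.
With the tool pointing down it reaches from about 300 to 850 mm from the base axis. Payload 4.2 kg.
Tool frame: the origin (TCP) lies on the centre line of the jaws, within the pads' length; the fingertips stand 11 mm ahead of it and the grasp point (between the pads) lies 8 mm behind it; z points along the fingers, y is the direction in which the jaws open and shut (so a half turn about z gives the same grasp; the last joint's range is limited). The gripper opens to 91 mm and grips with 3 to 60 N. Pads are 32 mm wide; open, the fingers measure 118 mm over their backs; the gripper's body (76 mm by 178 mm) begins 60 mm behind the grasp point.
Start: joints at [62.796, 18.312, 89.639, -0, 72.044, -1.146], TCP at [252.592, 516.565, 224.976] pointing down, gripper open.
Joint ranges: [-177.97, 177.97], [-48.28, 115.42], [12.27, 149.76], [-77.06, 257.06], [2.81, 150.46], [-146.56, 146.56]. Speed limits (degrees/s): [147.25, 147.25, 180, 180, 180, 180].

## Interface

Orientations are given as [roll, pitch, yaw] about the fixed x, y, z axes, in that order (R = Rz(yaw) Ry(pitch) Rx(roll)).
In Python, from workcell import env, grab_frame gives the robot as it stands. The module is installed in compiled form; this text tells all that it offers.
- The arm moves only by the tool arm_command, never from a script. Its argument "series" is one flat list of numbers, 6 for each row, row after row: the shift along the world's x, y, z each as a share of 400 mm, from -1 to 1, then the turn, a rotation vector about the world's x, y, z each as a share of 45 degrees, from -1 to 1. A call has 1 to 20 rows; each row shifts and turns the commanded pose from where the row before left it; what a row does not reach is not made up. A row lasts 1/12 s, in which the tool goes at most 41.7 mm and 7.16 degrees, less where a joint would pass 70% of its speed; a pose out of reach is approached as far as the arm can. A call with a number of a shift or a turn outside -1 to 1 is refused whole. A call with a gripper value outside its range is refused whole. "hand" is the opening, from 0 (shut) to 1 (fully open), set as the call begins (left out, the last holds). The fingers move at their own pace and stop on an object; "newtons" is the grip in N (left out, the last holds). Time passes only in rows, so rows that do not move let the fingers close. It gives the time, the measured TCP pose, the force and the opening at its end, in the units of the state.
- env.state(): the state, without advancing time (a new reading comes with each control period).
- grab_frame(name): name is "scene" or "side" or "wrist"; returns a dict with "frame" (384x512x3 uint8, red, green, blue), "intrinsics" (3x3 intrinsics, pixels), "R" (3x3) and "t" (3): a world point X has camera coordinates R X + t; the wrist camera has in their place "tool_from_camera" (4x4, takes a point from camera to tool coordinates, whose origin is the TCP and whose axes are the flange's). Camera axes: x right, y down, z forward; pixel columns grow to the right and rows downward; lengths in mm; the calibration is good to about 2 mm. The wrist camera is an equidistant fisheye: a pixel r from the principal point sees the ray r / f radians off the axis. A picture is of the moment at which its call begins: read the wrist's pose just before it. There is no depth.
- env.job_done(): hands the job in, once; it reports no verdict.
The state is a dict: "time_s": time; "qpos": joint angles; "qvel": joint speeds; "effort": joint torques, N m; "ee_pos": TCP position; "ee_rot": TCP orientation; "force": force on the tool from outside, world axes, zero at the start; "torque": the same for the moment, N m; "gripper_width": finger opening in mm.
Only numpy, scipy, OpenCV 4.12 (cv2) and the standard library are available. Lean on these libraries where they do the work, as an engineer would, in place of code of your own. Each camera call takes 0.05 s, during which the arm holds its last target.

## Task

Lift the cream wax block straight out of the metal mould and lay it flat on the blue tile; let go of it there, then take it again by its two ends and lay it flat in the empty lane of the grey case (the lane nearer the red turnbutton), without dropping it. Then swing the lid fully shut and only after that turn the red turnbutton all the way across the lid to lock it. Leave the other things on the bench undisturbed.

Things in the scene. Friction and masses are not known exactly. Their poses are not given: they have to be found in the camera images.
- wax_block: cream rectangular wax block, 34 (its x) x 42 (its y) x 22 mm tall, about 45 g, loose; origin at the centre of its underside, z up. It starts lying in the mould's cavity.
- mould: fixed aluminium open mould, base 74 x 90 x 6 mm, origin at the centre of its underside. Cavity 37 x 45 mm, floor 6 mm up. Walls on its long sides (+x, -x): only 13 mm high, outer faces at 24.5 mm; walls at its ends (+y, -y): 32 mm high. The block lies in it, x along the mould's x, top 28 mm up, and can be gripped there only across its 34 mm width.
- tile: fixed blue tile, 120 x 120 x 8 mm, origin at the centre of its underside (top 8 mm above it), z up.
- case: fixed grey open case, 92 (x) x 120 (y) x 36 mm tall, origin at the centre of its underside, +x from the turnbutton side to the lid's hinge. A full-height wall along y parts it in two lanes; the one on the hinge side holds two fixed wax blocks, the other is empty. A boss 43 mm high, 28 mm wide in y, before the case (x = -45 to -79 mm) carries the turnbutton.
- lane (a point): centre of the empty lane's floor, at x = -22 mm, z = 5 mm in the case; axes as the case's. The lane is 40 mm wide (x) and 112 mm long (y) between walls 36 mm high and 4 mm thick with bevelled tops (a lead-in of 2 mm). The block fits only with its 34 mm width across the lane; there is finger room only at the block's two ends (along y).
- lid_hinge (a point): point on the lid's hinge axis, mid-length, at x = +46 mm, z = 36 mm in the case; axes as the case's, the hinge runs along y.
- lid_edge (a point): middle of the free edge of the lid, half way through its 6 mm thickness, 92 mm from the hinge. The lid is a white frame with a clear window, 92 x 120 x 6 mm. Closed, it lies on the rim with its top 42 mm above the case's underside.
- lid (a joint): angle of the lid, rad: 0 shut, 1.57 upright, up to 2.0 leaning back away from the turnbutton. It starts open, leaning back at 1.7 to 1.95. The hinge is stiff: the lid stays where it is left; about 1 to 2 N near its free edge moves it.
- latch_pivot (a point): pivot of the turnbutton (upright axis), on the top face of its bar, 64 mm in front (-x) of the case's centre, 51 mm above the case's underside.
- latch_post (a point): centre of the round red upright finger post of the turnbutton, 12 mm in diameter, standing 16 mm above the bar, this point being 8 mm above the bar's top (59 mm above the case's underside), 38 mm from the pivot. The red bar is 14 mm wide, 7 mm thick, reaches 49 mm from the pivot, and passes 2 mm above the shut lid.
- turnbutton (a joint): angle of the turnbutton, rad, growing clockwise seen from above: at 0 the bar points along the case's +y, clear of the lid; at 1.57 (its stop) it points along +x, across the lid: locked. Starts between -0.45 and 0.1. Slight friction: it stays where it is left; about 1 N at the post turns it.
- dropper_bottle: small clear dropper bottle with a black rubber teat, 43 mm wide, 110 mm tall, upright; loose bystander, origin at the centre of its underside
- cover_box: small flat green card box, 46 x 62 mm, 16 mm tall; loose bystander, origin at the centre of its underside
- marker_pen: blue marker pen lying down, 130 mm long, 14 mm thick; loose bystander, origin at the centre of its underside
- brown_jar: brown glass jar with a white cap, 32 mm across, 59 mm tall, upright; loose bystander, origin at the centre of its underside
- eyepiece: black and white spare eyepiece standing upright, 34 mm across, 48 mm tall; loose bystander, origin at the centre of its underside

How it is judged (in metres and radians):
On the way, in this order (a step that is already met when the one before it is completed fails the run):
1. the block lies flat on the blue tile, released (x of wax_block in the frame of tile between -0.055 and 0.055 m and y of wax_block in the frame of tile between -0.055 and 0.055 m and z of wax_block in the frame of tile between 0.004 and 0.012 m and angle between wax_block's own z axis and vertical below 0.1 rad and contact force between wax_block and the fingers below 0.1 N and linear speed of wax_block below 0.02 m/s), for 0.2 s.
2. the block lies flat in the empty lane of the case, released (x of wax_block in the frame of lane between -0.006 and 0.006 m and y of wax_block in the frame of lane between -0.038 and 0.038 m and z of wax_block in the frame of lane between -0.004 and 0.004 m and angle between wax_block's own z axis and vertical below 0.1 rad and contact force between wax_block and the fingers below 0.1 N and linear speed of wax_block below 0.02 m/s), for 0.2 s.
3. the lid is shut while the turnbutton is still clear of it (value of joint lid below 0.05 rad and value of joint turnbutton below 0.6 rad), for 0.1 s.
4. the turnbutton is turned across the shut lid (value of joint lid below 0.05 rad and value of joint turnbutton above 1.4 rad), for 0.2 s.
At the end, for the whole second after the job is handed in: The block lies released and still on the floor of the empty lane: within 6 mm of its centre line, 38 mm of its middle lengthwise, 4 mm of the floor, tilt under 0.1 rad; lid shut (under 0.05 rad); turnbutton turned past 1.40 rad and still (all of step 2 and all of step 4 and velocity of joint turnbutton between -0.05 and 0.05 rad/s); the robot touches nothing.
It fails at once if the turnbutton is turned in towards the lid's place (past 0.7 rad) while the lid is open (over 0.15 rad) (value of joint turnbutton above 0.7 rad and value of joint lid above 0.15 rad).
It fails at once if the block is dropped (faster than 0.5 m/s) within 45 mm above the lane's floor (x of wax_block in the frame of lane between -0.06 and 0.06 m and y of wax_block in the frame of lane between -0.06 and 0.06 m and z of wax_block in the frame of lane between -0.01 and 0.045 m and linear speed of wax_block above 0.5 m/s).
It fails at once if the block is dropped (faster than 0.5 m/s) within 45 mm above the tile (x of wax_block in the frame of tile between -0.06 and 0.06 m and y of wax_block in the frame of tile between -0.06 and 0.06 m and z of wax_block in the frame of tile between -0.01 and 0.045 m and linear speed of wax_block above 0.5 m/s).
It fails at once if a bystander is moved more than 30 mm (distance of any of dropper_bottle, cover_box, marker_pen, brown_jar, eyepiece from where it was at the start of the episode above 0.03 m).
It fails at once if the dropper bottle, the brown jar or the eyepiece is knocked over (angle between any of dropper_bottle, brown_jar, eyepiece's own z axis and vertical above 0.6 rad).
It also fails if it takes over 72 s, if anything falls off the work surface, if the arm or the gripper's body presses on something with over 40 N, if the wrist force passes 120 N, or if a joint passes its speed limit or range.

## Working session

There is one attempt and no reset: what is moved stays moved. The work goes in short steps, Python scripts to look and compute and a tool call to move; the robot and the scene stay as the last step left them, time stands still between calls to the robot, and variables do not carry over. Pictures are saved under pics/ and viewed, and the job is handed in when it is done.

Besides the shell and the picture viewer there is one more tool, called after "Emit:" as name(argument=value, ...), one argument or row to a line, values as JSON. arm_command: Moves the arm, as the interface text tells. Shift numbers are shares of 400 mm and turn numbers shares of 45 degrees, none past 1 either way. Its arguments: {"type":"object","properties":{"series":{"type":"array"},"hand":{"type":"number"},"newtons":{"type":"number"}},"required":["series"]}

```bash
mkdir -p pics
cat > h.py <<'E'
import numpy as np, cv2, json
from workcell import env, grab_frame
def snap(n,tag):
    d=grab_frame(n); cv2.imwrite(f'pics/{tag}.png',cv2.cvtColor(d['frame'],cv2.COLOR_RGB2BGR)); 
    np.save(f'pics/{tag}.npy',d,allow_pickle=True); return d
def load(tag): return np.load(f'pics/{tag}.npy',allow_pickle=True).item()
def ray(d,u,v):
    K=np.array(d['intrinsics']);R=np.array(d['R']);t=np.array(d['t'])
    c=-R.T@t; w=R.T@np.linalg.solve(K,[u,v,1]); return c,w/np.linalg.norm(w)
def onz(d,u,v,z):
    c,w=ray(d,u,v); return c+w*(z-c[2])/w[2]
def proj(d,X):
    K=np.array(d['intrinsics']);p=K@(np.array(d['R'])@np.array(X)+np.array(d['t'])); return p[:2]/p[2]
def tri(d1,p1,d2,p2):
    c1,w1=ray(d1,*p1);c2,w2=ray(d2,*p2)
    s=np.linalg.lstsq(np.c_[w1,-w2],c2-c1,rcond=None)[0]
    a=c1+s[0]*w1;b=c2+s[1]*w2; return (a+b)/2,np.linalg.norm(a-b)
E
python3 - <<'E'
from h import *
for n in ['scene','side','wrist']:
    d=snap(n,n+'0'); print(n,d['intrinsics']); print({k:np.round(d[k],3).tolist() for k in d if k not in('frame','intrinsics')})
    if 'R' in d: print(-np.array(d['R']).T@np.array(d['t']))
print(env.state())
E
```

```text
scene [[454.05706803   0.         259.28119094]
 [  0.         454.05706803 189.93164203]
 [  0.           0.           1.        ]]
{'R': [[0.658, -0.753, 0.004], [-0.407, -0.36, -0.84], [0.633, 0.551, -0.543]], 't': [-369.863, 276.559, 1001.469]}
[-278.26851765 -730.83424318  777.60656738]
side [[416.1389812    0.         265.9883071 ]
 [  0.         416.1389812  188.54788155]
 [  0.           0.           1.        ]]
{'R': [[-1.0, 0.007, 0.006], [-0.002, 0.485, -0.875], [-0.009, -0.875, -0.485]], 't': [544.89, 76.524, 1371.002]}
[ 557.3607549  1158.29803351  728.08053516]
wrist [[297.31863964   0.         257.27735651]
 [  0.         297.31863964 194.08538821]
 [  0.           0.           1.        ]]
{'tool_from_camera': [[-0.001, -0.956, -0.295, 83.313], [1.0, -0.001, -0.001, -0.089], [0.001, -0.295, 0.956, -158.673], [0.0, 0.0, 0.0, 1.0]]}
{'time_s': 0.15, 'qpos': array([ 6.27973933e+01,  1.83432100e+01,  8.96893011e+01, -3.69735602e-04,
        7.20450659e+01, -1.14676374e+00]), 'qvel': array([-0.0290121 , -0.20783606, -0.16298585, -0.10348107,  0.03809428,
        0.0275467 ]), 'effort': array([ 8.01875422e-05, -4.12773120e+01, -2.32156116e+01,  7.27941189e-02,
        4.33067861e-02, -1.08273118e-04]), 'ee_pos': array([252.40950988, 516.23296816, 224.32069401]), 'ee_rot': array([-1.79922431e+02, -1.20108054e-03,  1.53944270e+02]), 'force': array([-0.63968036,  0.31544453,  0.11411481]), 'torque': array([0.00669551, 0.00517248, 0.01210582]), 'gripper_width': 91.18342874940356}
```

View pics/scene0.png

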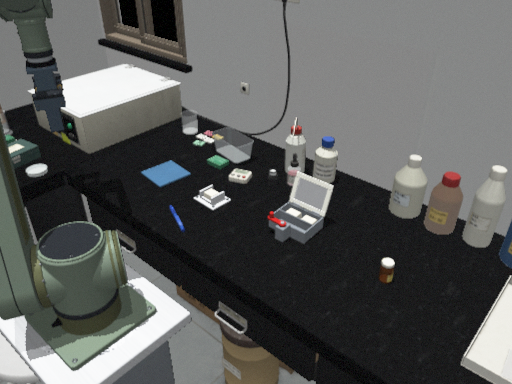

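View pics/side0.png

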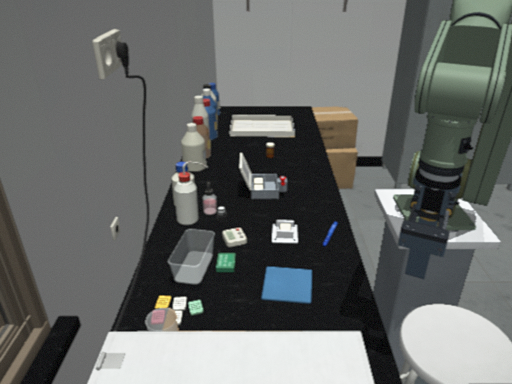

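View pics/wrist0.png

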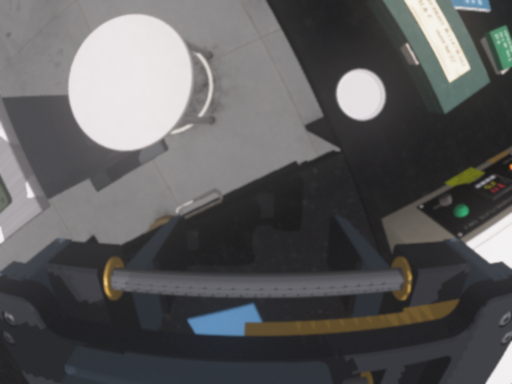

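Run:
```python
import cv2
a=cv2.imread('pics/scene0.png');b=cv2.imread('pics/side0.png')
cv2.imwrite('pics/a1.png',cv2.resize(a[140:265,130:350],None,fx=3.6,fy=3.6,interpolation=cv2.INTER_CUBIC))
cv2.imwrite('pics/b1.png',cv2.resize(b[140:310,160:350],None,fx=3.5,fy=3.5,interpolation=cv2.INTER_CUBIC))
```

```text
(no output)
```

View pics/a1.png

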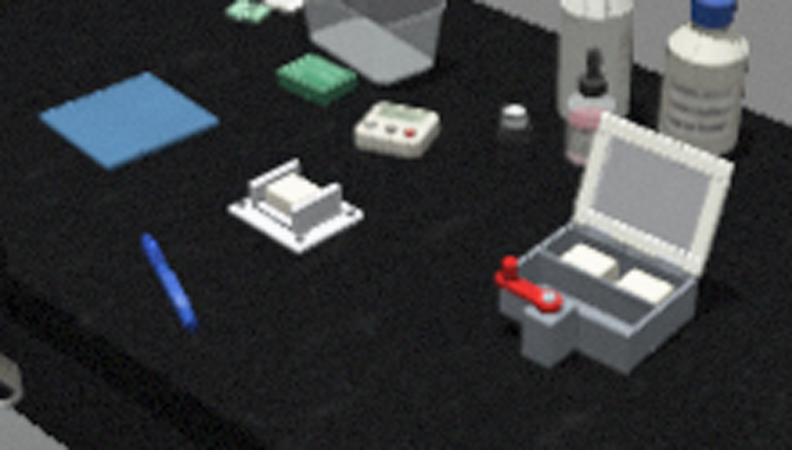

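View pics/b1.png

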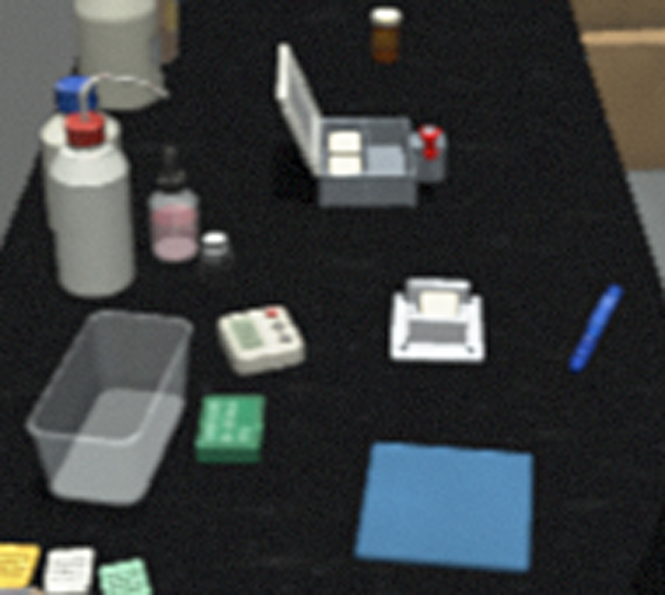

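Run:
```python
from h import *
s=load('scene0');e=load('side0')
A=lambda u,v:(u/3.6+130-.36,v/3.6+140-.36); B=lambda u,v:(u/3.5+160-.36,v/3.5+140-.36)
for n,d in(('scene',s),('side',e)):
    h=cv2.cvtColor(d['frame'],cv2.COLOR_RGB2HSV); m=cv2.inRange(h,(98,80,60),(118,255,255))
    cs=[c for c in cv2.findContours(m,0,1)[0] if cv2.contourArea(c)>200]
    c=max(cs,key=cv2.contourArea)
    q=cv2.minAreaRect(c); ap=cv2.approxPolyDP(c,4,True)[:,0]
    P=np.array([onz(d,*p,8) for p in ap]);print(n,'tile',P[:,:2].round(1).tolist(),P.mean(0).round(1))
def t(n,a,b): p,r=tri(s,A(*a),e,B(*b)); print(n,p.round(1),round(r,1))
t('mould base near corner x- y-?',(300,250),(485,300))
t('post top',(510,264),(430,130))
print('side mould base corners',[onz(e,*B(*p),6)[:2].round(1).tolist() for p in((392,358),(484,358),(484,296),(392,292))])
print('scene mould base',[onz(s,*A(*p),6)[:2].round(1).tolist() for p in((230,210),(300,249),(362,215))])
print('scene block top',[onz(s,*A(*p),28)[:2].round(1).tolist() for p in((262,188),(290,208),(322,192),(292,174))])
print('side block top',[onz(e,*B(*p),28)[:2].round(1).tolist() for p in((420,310),(460,310),(457,290),(422,290))])
print('scene case rim',[onz(s,*A(*p),36)[:2].round(1).tolist() for p in((630,336),(696,277),(500,285))])
print('side case rim',[onz(e,*B(*p),36)[:2].round(1).tolist() for p in((320,178),(416,178),(411,120))])
print('lid edge corners scene/side'); t('lid c',(606,118),(281,46)); 
print('post',onz(s,*A(510,264),67),onz(e,*B(430,130),67)); print('pivot',onz(s,*A(550,298),51))
print('pen',[onz(s,*A(*p),7)[:2].round(1).tolist() for p in((148,236),(190,328))],'green',onz(s,*A(316,75),16).round(),'bottle base',onz(s,*A(582,160),0).round(),onz(e,*B(175,258),0).round(),'small',onz(s,*A(514,140),0).round(),'jar',onz(e,*B(385,58),0).round())
```

```text
scene tile [[540.4, 284.4], [562.2, 402.4], [445.4, 421.1], [424.3, 304.4]] [493.1 353.1   8. ]
side tile [[546.9, 290.1], [557.4, 409.0], [439.7, 415.7], [427.7, 298.1]] [492.9 353.2   8. ]
mould base near corner x- y-? [448.9  85.5   5.8] 7.6
post top [ 486.2 -110.7   69.6] 4.3
side mould base corners [[529.7, 175.4], [453.2, 175.3], [446.4, 83.2], [527.9, 77.0]]
scene mould base [[454.8, 172.0], [454.3, 86.5], [523.3, 83.2]]
scene block top [[473.9, 150.9], [468.6, 111.5], [502.9, 108.9], [505.6, 147.9]]
side block top [[505.6, 137.3], [471.7, 137.2], [472.5, 106.7], [502.8, 106.8]]
scene case rim [[508.6, -204.6], [600.7, -199.3], [493.5, -93.4]]
side case rim [[595.4, -76.7], [502.0, -77.1], [503.1, -201.3]]
lid edge corners scene/side
lid c [ 619.7 -106.4  148.3] 35.7
post [ 486.06198328 -108.72278661   67.        ] [ 487.46526428 -118.73386644   67.        ]
pivot [ 489.95913717 -144.24733479   51.        ]
pen [[383.4, 192.7], [325.6, 73.1]] green [654. 272.  16.] bottle base [723.   3.   0.] [728.  12.   0.] small [709.  71.   0.] jar [ 527. -436.    0.]
```

Emit:
arm_command(
  series=[0.05,-0.08,0.005,0,0,-0.12,0.05,-0.08,0.005,0,0,-0.12,0.05,-0.08,0.005,0,0,-0.12,0.05,-0.08,0.005,0,0,-0.12,0.05,-0.08,0.005,0,0,-0.12,0.05,-0.08,0.005,0,0,-0.12,0.05,-0.08,0.005,0,0,-0.12,0.05,-0.08,0.005,0,0,-0.12,0.05,-0.08,0.005,0,0,-0.12,0.05,-0.08,0.005,0,0,-0.12,0.05,-0.08,0.005,0,0,-0.12,0.05,-0.08,0.005,0,0,-0.12,0,0,0,0,0,0,0,0,0,0,0,0],
  hand=1,
)

```text
time_s: 1.32
ee_pos: [493.2, 131.0, 248.6]
ee_rot: [-180.0, -0.0, 89.0]
force: [-0.5, 0.7, -1.5]
gripper_width: 91.1
```

```bash
cat >> h.py <<'E'
from scipy.spatial.transform import Rotation as Ro
def wsnap(tag):
    s=env.state(); d=grab_frame('wrist'); d['p']=np.array(s['ee_pos']); d['Rt']=Ro.from_euler('xyz',s['ee_rot'],degrees=True).as_matrix()
    np.save(f'pics/{tag}.npy',d,allow_pickle=True); cv2.imwrite(f'pics/{tag}.png',cv2.cvtColor(d['frame'],cv2.COLOR_RGB2BGR)); return d,s
def wray(d,u,v):
    K=np.array(d['intrinsics']);T=np.array(d['tool_from_camera'])
    x=(u-K[0,2])/K[0,0];y=(v-K[1,2])/K[1,1];r=np.hypot(x,y)
    c=np.array([x/r*np.sin(r),y/r*np.sin(r),np.cos(r)])
    return d['p']+d['Rt']@T[:3,3], d['Rt']@T[:3,:3]@c
def wz(d,u,v,z):
    c,w=wray(d,u,v); return c+w*(z-c[2])/w[2]
def wproj(d,X):
    K=np.array(d['intrinsics']);T=np.array(d['tool_from_camera'])
    q=T[:3,:3].T@(d['Rt'].T@(np.array(X)-d['p'])-T[:3,3]); a=np.arctan2(np.hypot(q[0],q[1]),q[2])
    return K[:2,2]+K[0,0]*a*q[:2]/np.hypot(q[0],q[1])
def crop(tag,u0,v0,w,h,f,out):
    a=cv2.imread(f'pics/{tag}.png')[v0:v0+h,u0:u0+w]; cv2.imwrite(f'pics/{out}.png',cv2.resize(a,None,fx=f,fy=f,interpolation=cv2.INTER_CUBIC))
E
python3 - <<'E'
from h import *
d,s=wsnap('w1'); print(s['time_s'],s['ee_pos'],s['ee_rot'])
E
```

```text
1.3167 [493.16771118 131.04544341 248.64711155] [-1.79964324e+02 -3.41330584e-03  8.89565399e+01]
```

View pics/w1.png

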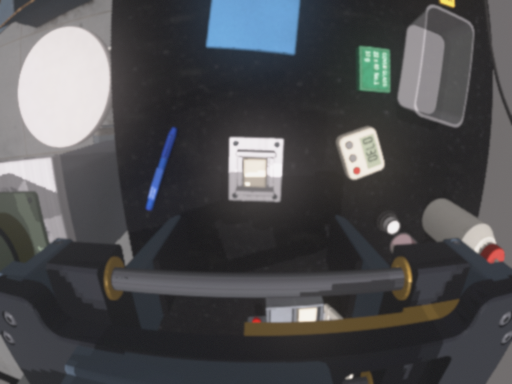

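Run:
```python
from h import *
crop('w1',215,125,82,90,7,'w1c')
d=load('w1'); h=cv2.cvtColor(d['frame'],cv2.COLOR_RGB2HSV); m=cv2.inRange(h,(98,80,60),(118,255,255)); m[:,:190]=0
c=max(cv2.findContours(m,0,1)[0],key=cv2.contourArea); print([ (p.tolist(),wz(d,*p,8)[:2].round(1).tolist()) for p in cv2.approxPolyDP(c,4,True)[:,0]])
```

```text
[([204, 46], [425.8, 298.4]), ([238, 53], [471.0, 285.9]), ([236, 59], [468.2, 277.8]), ([293, 56], [543.4, 281.0]), ([312, 1], [571.5, 362.0]), ([206, 0], [428.9, 365.9])]
```

View pics/w1c.png

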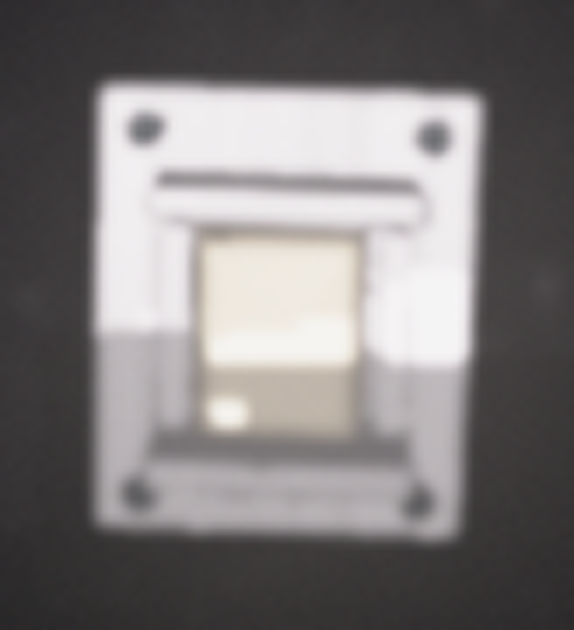

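Run:
```python
from h import *
d=load('w1'); f=lambda x,y:(215+x/7-.43,125+y/7-.43)
P=np.array([wz(d,*f(*p),6)[:2] for p in((99,84),(484,98),(462,540),(97,527))]);Q=np.array([wz(d,*f(*p),28)[:2] for p in((203,235),(360,235),(357,433),(203,430))])
for X in(P,Q):
    e=[X[1]-X[0],X[2]-X[3],X[0]-X[3],X[1]-X[2]]
    print(X.round(1).tolist(),X.mean(0).round(1),[np.linalg.norm(v).round(1) for v in e],[np.degrees(np.arctan2(v[1],v[0])).round(1) for v in e])
```

```text
[[455.6, 172.9], [529.9, 168.7], [525.7, 78.7], [451.4, 82.9]] [490.6 125.8] [np.float64(74.5), np.float64(74.4), np.float64(90.1), np.float64(90.1)] [np.float64(-3.2), np.float64(-3.2), np.float64(87.3), np.float64(87.3)]
[[476.0, 146.5], [505.0, 145.9], [504.0, 107.9], [474.8, 109.0]] [490.  127.3] [np.float64(29.0), np.float64(29.2), np.float64(37.5), np.float64(38.0)] [np.float64(-1.1), np.float64(-2.3), np.float64(88.3), np.float64(88.5)]
```

Emit:
arm_command(
  series=[-0.0065,-0.013,-0.05,0,0,-0.044,0,0,-0.05,0,0,0,0,0,-0.05,0,0,0,0,0,-0.05,0,0,0,0,0,-0.05,0,0,0,0,0,-0.05,0,0,0,0,0,-0.05,0,0,0,0,0,-0.05,0,0,0,0,0,-0.025,0,0,0,0,0,-0.025,0,0,0,0,0,0,0,0,0,0,0,0,0,0,0],
  hand=1,
)

```text
time_s: 2.37
ee_pos: [490.0, 127.9, 69.1]
ee_rot: [180.0, -0.0, 87.2]
force: [0.2, -0.4, 0.0]
gripper_width: 90.9
```

Run:
```python
from h import *
d,s=wsnap('w2'); print(s['time_s'],s['ee_pos'],s['ee_rot'])
a=snap('scene','s2');b=snap('side','e2')
c1=cv2.resize(a['frame'][140:240,170:260],None,fx=4,fy=4,interpolation=2);c2=cv2.resize(b['frame'][190:290,230:330],None,fx=4,fy=4,interpolation=2)
cv2.imwrite('pics/c2.png',np.hstack([c1,c2])[:,:,::-1])
```

```text
2.3667 [489.99119259 127.90290303  69.13446365] [ 1.79995343e+02 -4.05259342e-03  8.72164291e+01]
```

View pics/c2.png

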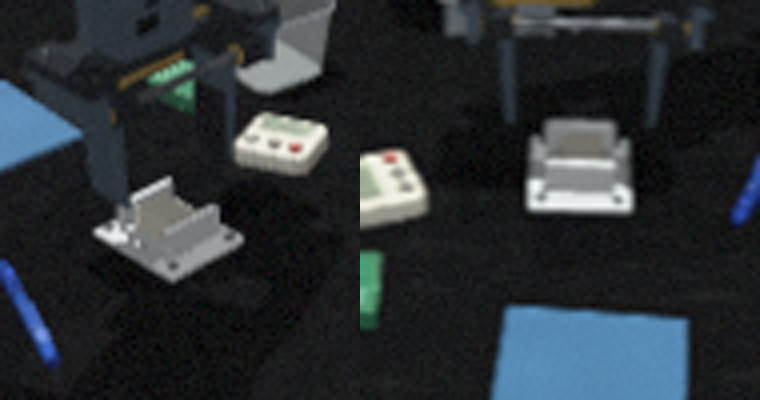

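View pics/w2.png

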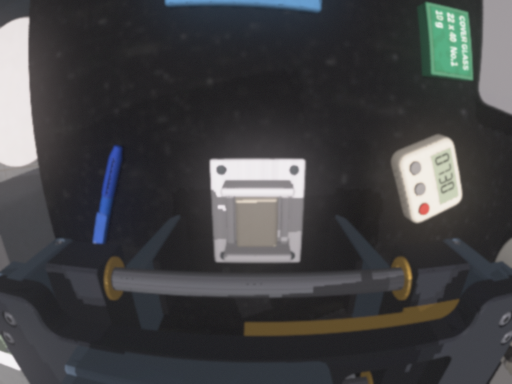

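Run:
```python
from h import *
crop('w2',200,145,112,130,5,'w2c'); print(env.state()['ee_pos'])
```

```text
[490.78077139 127.68336565  70.02599755]
```

View pics/w2c.png

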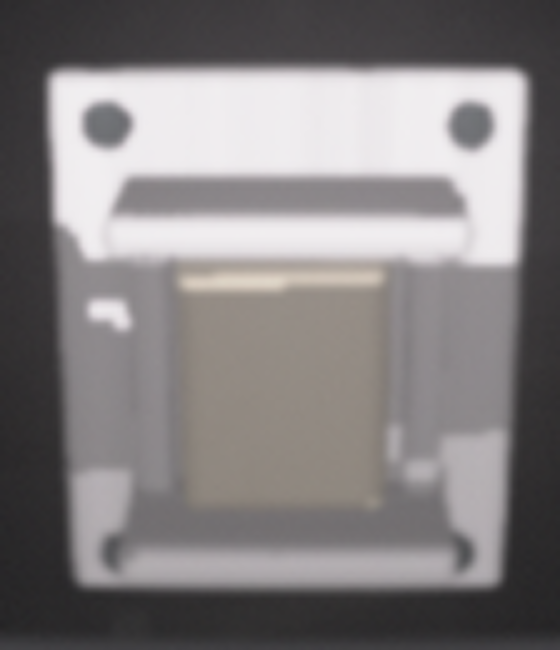

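Run:
```python
from h import *
d=load('w2'); f=lambda x,y:(200+x/5-.4,145+y/5-.4)
P=np.array([wz(d,*f(*p),6)[:2] for p in((47,70),(528,70),(502,588),(75,588))]);Q=np.array([wz(d,*f(*p),28)[:2] for p in((176,268),(386,267),(381,505),(188,507))])
for X in(P,Q):
    e=[X[1]-X[0],X[2]-X[3],X[0]-X[3],X[1]-X[2]]
    print(X.round(1).tolist(),X.mean(0).round(1),[np.linalg.norm(v).round(1) for v in e],[np.degrees(np.arctan2(v[1],v[0])).round(1) for v in e])
```

```text
[[455.7, 173.0], [529.0, 169.4], [524.8, 79.6], [451.3, 83.3]] [490.2 126.3] [np.float64(73.4), np.float64(73.7), np.float64(89.8), np.float64(89.8)] [np.float64(-2.8), np.float64(-2.9), np.float64(87.2), np.float64(87.4)]
[[475.3, 147.4], [505.0, 146.1], [503.3, 108.5], [474.3, 109.6]] [489.5 127.9] [np.float64(29.7), np.float64(29.0), np.float64(37.8), np.float64(37.6)] [np.float64(-2.6), np.float64(-2.2), np.float64(88.4), np.float64(87.4)]
```

Emit:
arm_command(
  series=[-0.001,-0.003,-0.02,0,0,0,0,0,-0.02,0,0,0,0,0,-0.02,0,0,0,0,0,-0.02,0,0,0,0,0,-0.015,0,0,0,0,0,-0.008,0,0,0,0,0,-0.005,0,0,0,0,0,0,0,0,0,0,0,0,0,0,0],
)

```text
time_s: 3.27
ee_pos: [489.7, 126.2, 25.8]
ee_rot: [180.0, -0.0, 87.2]
force: [0.4, 0.2, 0.3]
gripper_width: 91.1
```

Emit:
arm_command(
  series=[0,0,0,0,0,0,0,0,0,0,0,0,0,0,0,0,0,0,0,0,0,0,0,0,0,0,0,0,0,0,0,0,0,0,0,0,0,0,0,0,0,0,0,0,0,0,0,0],
  hand=0,
  newtons=15,
)

```text
time_s: 3.93
ee_pos: [489.6, 126.1, 25.8]
ee_rot: [180.0, -0.0, 87.2]
force: [0.2, 0.4, 0.5]
gripper_width: 41.1
```

Emit:
arm_command(
  series=[0,0,0,0,0,0,0,0,0,0,0,0,0,0,0,0,0,0,0,0,0,0,0,0,0,0,0,0,0,0],
)

```text
time_s: 4.35
ee_pos: [489.6, 126.2, 25.8]
ee_rot: [180.0, 0.0, 87.2]
force: [-0.2, 0.7, 0.4]
gripper_width: 31.9
```

Run:
```python
from h import *
a=load('scene0')
print(env.state()['ee_pos'],env.state()['gripper_width'])
```

```text
[489.5659642  126.16244704  25.78030621] 31.85430987501457
```

Emit:
arm_command(
  series=[0,0,0,0,0,0,0,0,0,0,0,0,0,0,0.01,0,0,0,0,0,0.015,0,0,0,0,0,0.02,0,0,0,0,0,0.02,0,0,0,0,0,0.02,0,0,0,0,0,0.02,0,0,0,0,0,0.02,0,0,0,0,0,0,0,0,0],
)

```text
time_s: 5.18
ee_pos: [490.8, 126.5, 77.8]
ee_rot: [179.8, -0.1, 87.2]
force: [1.1, -0.2, 0.0]
gripper_width: 31.6
```

Run:
```python
from h import *
a=snap('scene','s3');b=snap('side','e3')
c1=cv2.resize(a['frame'][130:230,170:260],None,fx=4,fy=4,interpolation=2);c2=cv2.resize(b['frame'][170:270,230:330],None,fx=4,fy=4,interpolation=2)
cv2.imwrite('pics/c3.png',np.hstack([c1,c2])[:,:,::-1]); s=env.state();print(s['ee_pos'],s['gripper_width'])
```

```text
[489.73907605 126.21322075  76.23506433] 31.870528943593538
```

View pics/c3.png

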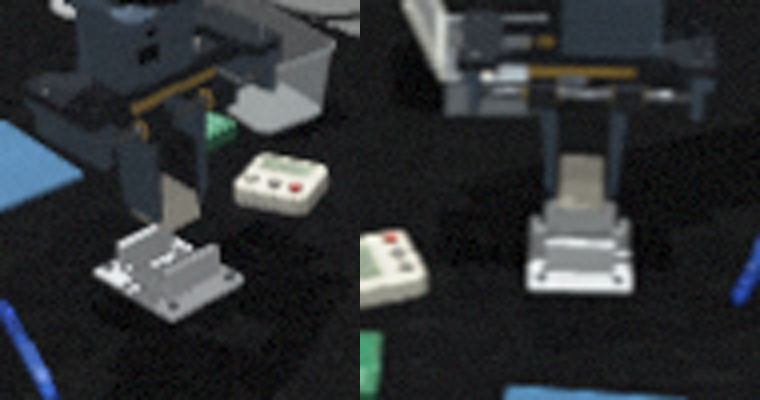

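Emit:
arm_command(
  series=[0,0,0.03,0,0,0,0,0.02,0.03,0,0,0,0,0.05,0,0,0,0,0,0.06,0,0,0,0,0,0.06,0,0,0,0,0,0.06,0,0,0,0,0,0.06,0,0,0,0,0,0.06,0,0,0,0,0,0.06,0,0,0,0,0,0.06,0,0,0,0,0,0.06,-0.02,0,0,0,0,0.03,-0.03,0,0,0,0,0,-0.04,0,0,0,0,0,-0.03,0,0,0,0,0,-0.02,0,0,0,0,0,-0.01,0,0,0,0,0,0,0,0,0,0,0,0,0,0,0],
)

```text
time_s: 6.78
ee_pos: [489.8, 357.8, 39.8]
ee_rot: [180.0, 0.0, 87.1]
force: [-0.5, 0.3, -0.6]
gripper_width: 31.7
```

Run:
```python
from h import *
a=snap('scene','s4');b=snap('side','e4')
c1=cv2.resize(a['frame'][110:200,110:210],None,fx=4,fy=4,interpolation=2);c2=cv2.resize(b['frame'][220:310,240:330],None,fx=4,fy=4,interpolation=2)
cv2.imwrite('pics/c4.png',np.hstack([c1,c2])[:,:,::-1]); s=env.state();print(s['ee_pos'],s['gripper_width'])
```

```text
[490.15312583 358.22225014  40.489718  ] 31.691063653952966
```

View pics/c4.png

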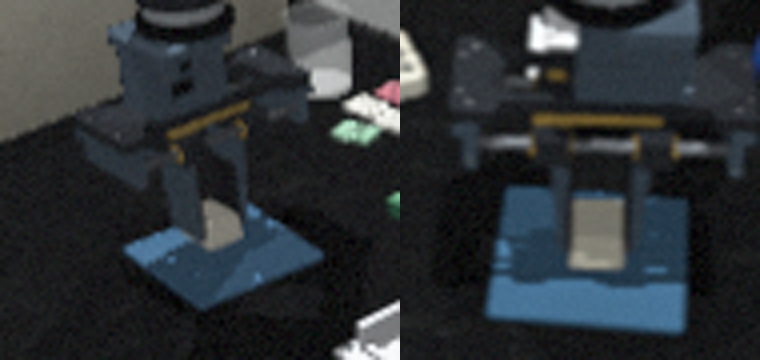

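Emit:
arm_command(
  series=[0,0,-0.01,0,0,0,0,0,-0.01,0,0,0,0,0,-0.005,0,0,0,0,0,-0.003,0,0,0,0,0,0,0,0,0,0,0,0,0,0,0],
)

```text
time_s: 7.38
ee_pos: [489.6, 358.2, 28.5]
ee_rot: [-180.0, 0.0, 87.2]
force: [0.5, -0.6, -1.0]
gripper_width: 31.6
```

Emit:
arm_command(
  series=[0,0,-0.0025,0,0,0,0,0,0,0,0,0,0,0,0,0,0,0],
)

```text
time_s: 7.63
ee_pos: [489.8, 358.3, 27.8]
ee_rot: [180.0, -0.0, 87.2]
force: [0.8, 1.2, 0.5]
gripper_width: 31.5
```

Emit:
arm_command(
  series=[0,0,-0.0015,0,0,0,0,0,0,0,0,0,0,0,0,0,0,0],
)

```text
time_s: 7.88
ee_pos: [489.8, 358.3, 27.7]
ee_rot: [180.0, -0.0, 87.2]
force: [-0.7, -0.4, 6.1]
gripper_width: 31.5
```

Emit:
arm_command(
  series=[0,0,0,0,0,0,0,0,0,0,0,0,0,0,0,0,0,0,0,0,0,0,0,0,0,0,0,0,0,0,0,0,0,0,0,0,0,0,0,0,0,0],
  hand=0.75,
)

```text
time_s: 8.47
ee_pos: [489.6, 358.2, 26.9]
ee_rot: [-180.0, 0.0, 87.2]
force: [0.5, -0.1, 0.1]
gripper_width: 68.2
```

Emit:
arm_command(
  series=[0,0,0.02,0,0,0,0,0,0.05,0,0,0,0,0,0.06,0,0,0,0,0,0.06,0,0,0,0,0,0.04,0,0,0,0,0,0,0,0,0,0,0,0,0,0,0],
  hand=1,
)

```text
time_s: 9.05
ee_pos: [490.0, 358.4, 120.1]
ee_rot: [179.9, -0.1, 87.2]
force: [-0.5, 0.1, 0.2]
gripper_width: 91.1
```

Run:
```python
from h import *
d,s=wsnap('w5');print(s['ee_pos'],env.state()['ee_pos']); crop('w5',150,110,200,150,4,'w5c')
```

```text
[490.00182439 358.40933982 120.1162126 ] [489.26710686 357.9025841  118.78586807]
```

View pics/w5c.png

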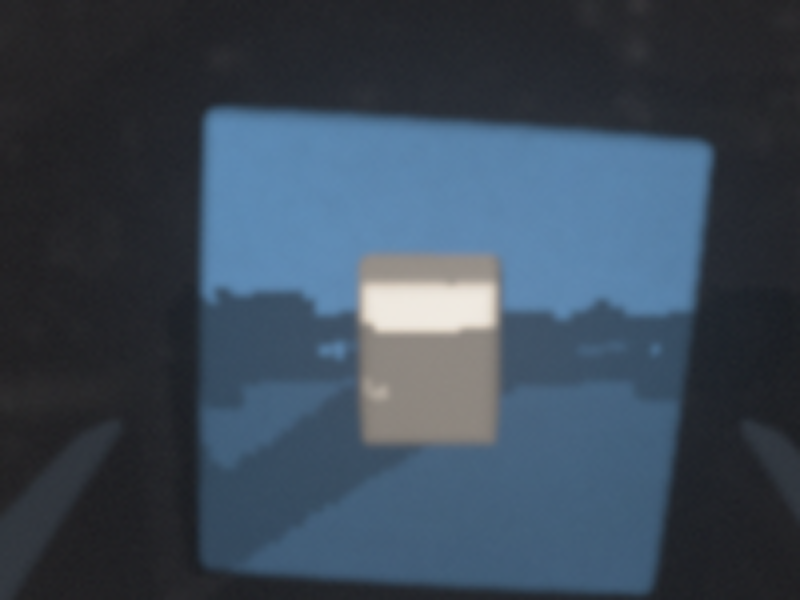

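Run:
```python
from h import *
d=load('w5'); f=lambda x,y:(150+x/4-.4,110+y/4-.4)
for X in (((359,255),(500,255),(497,443),(361,443)),((361,282),(497,282),(497,443),(361,443))):
    Q=np.array([wz(d,*f(*p),30)[:2] for p in X]); print(Q.round(1).tolist(),Q.mean(0).round(1))
print([wz(d,*f(*p),8)[:2].round(1).tolist() for p in ((359,255),(500,255))],[wz(d,*f(*p),8)[:2].round(1).tolist() for p in ((207,107),(712,143),(655,595),(200,570))])
```

```text
[[476.4, 384.6], [506.7, 383.1], [504.6, 339.6], [473.9, 341.2]] [490.4 362.1]
[[476.4, 378.6], [505.8, 377.1], [504.6, 339.6], [473.9, 341.2]] [490.2 359.1]
[[474.8, 379.6], [507.8, 377.9]] [[442.0, 416.6], [558.5, 402.6], [546.0, 284.8], [427.4, 298.4]]
```

Emit:
arm_command(
  series=[0,0,0,0,0,0.1,0,0,0,0,0,0.15,0,0,0,0,0,0.15,0,0,0,0,0,0.15,0,0,0,0,0,0.15,0,0,0,0,0,0.15,0,0,0,0,0,0.15,0,0,0,0,0,0.15,0,0,0,0,0,0.15,0,0,0,0,0,0.15,0,0,0,0,0,0.15,0,0,0,0,0,0.15,0,0,0,0,0,0.15,0,0,0,0,0,0.1,0,0,0,0,0,0,0,0,0,0,0,0],
  hand=0.8,
)

```text
time_s: 10.43
ee_pos: [488.9, 357.7, 117.6]
ee_rot: [-179.9, -0.1, 177.0]
force: [-0.1, -1.3, -0.9]
gripper_width: 73.2
```

Run:
```python
from h import *
d,s=wsnap('w6');s=env.state();print(s['time_s'],s['ee_pos'],s['ee_rot'],s['qpos'])
```

```text
10.4833 [489.075839   357.81676755 117.84822513] [-1.79931135e+02 -9.78013548e-02  1.77046691e+02] [ 3.50992620e+01  2.58521656e+01  9.41545029e+01  6.98486426e-03
  6.01127921e+01 -5.19509748e+01]
```

View pics/w6.png

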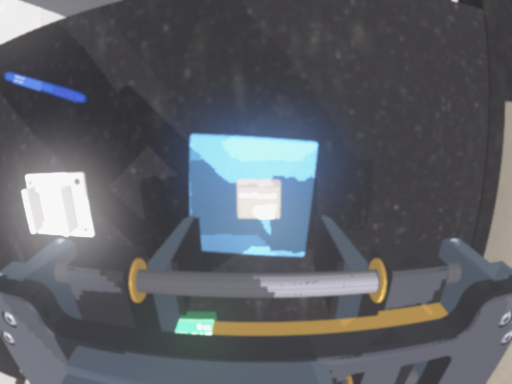

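Emit:
arm_command(
  series=[0.001,0.001,-0.05,0,0,0,0,0,-0.05,0,0,0,0,0,-0.05,0,0,0,0,0,-0.04,0,0,0,0,0,-0.03,0,0,0,0,0,-0.012,0,0,0,0,0,-0.006,0,0,0,0,0,0,0,0,0,0,0,0,0,0,0],
)

```text
time_s: 11.23
ee_pos: [490.4, 358.9, 24.4]
ee_rot: [180.0, 0.1, 177.1]
force: [-0.3, 0.5, -0.2]
gripper_width: 73.1
```

Run:
```python
from h import *
a=snap('scene','s7');b=snap('side','e7')
c1=cv2.resize(a['frame'][110:200,110:210],None,fx=4,fy=4,interpolation=2);c2=cv2.resize(b['frame'][220:310,240:330],None,fx=4,fy=4,interpolation=2)
cv2.imwrite('pics/c7.png',np.hstack([c1,c2])[:,:,::-1]); s=env.state();print(s['ee_pos'],s['gripper_width'])
```

```text
[490.52618193 358.95348904  24.69180199] 72.77236142654233
```

View pics/c7.png

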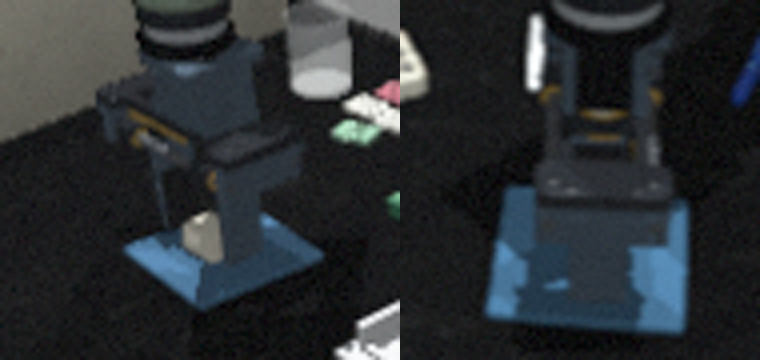

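Emit:
arm_command(
  series=[-0.002,0,-0.005,0,0,0,0,0,0,0,0,0,0,0,0,0,0,0],
)

```text
time_s: 11.58
ee_pos: [489.2, 358.6, 22.0]
ee_rot: [180.0, 0.0, 177.2]
force: [0.2, -0.1, 0.3]
gripper_width: 72.9
```

Emit:
arm_command(
  series=[0,0,0,0,0,0,0,0,0,0,0,0,0,0,0,0,0,0,0,0,0,0,0,0,0,0,0,0,0,0,0,0,0,0,0,0,0,0,0,0,0,0,0,0,0,0,0,0],
  hand=0,
  newtons=15,
)

```text
time_s: 12.25
ee_pos: [489.2, 358.6, 21.7]
ee_rot: [180.0, -0.0, 177.2]
force: [0.8, -0.0, 0.6]
gripper_width: 40.8
```

Emit:
arm_command(
  series=[0,0,0,0,0,0,0,0,0,0,0,0,0,0,0,0,0,0,0,0,0.01,0,0,0,0,0,0.02,0,0,0,0,0,0.03,0,0,0,0,0,0.04,0,0,0,0,0,0.03,0,0,0,0,0,0,0,0,0,0,0,0,0,0,0],
)

```text
time_s: 13.08
ee_pos: [489.6, 358.9, 74.8]
ee_rot: [179.9, 0.1, 177.2]
force: [-0.8, -0.1, -0.0]
gripper_width: 41.1
```

Run:
```python
from h import *
a=snap('scene','s8');b=snap('side','e8')
c1=cv2.resize(a['frame'][90:190,110:210],None,fx=4,fy=4,interpolation=2);c2=cv2.resize(b['frame'][200:300,240:330],None,fx=4,fy=4,interpolation=2)
cv2.imwrite('pics/c8.png',np.hstack([c1,c2])[:,:,::-1]); s=env.state();print(s['ee_pos'],s['gripper_width'])
```

```text
[488.74761028 358.24651024  73.2716492 ] 40.642044478675516
```

View pics/c8.png

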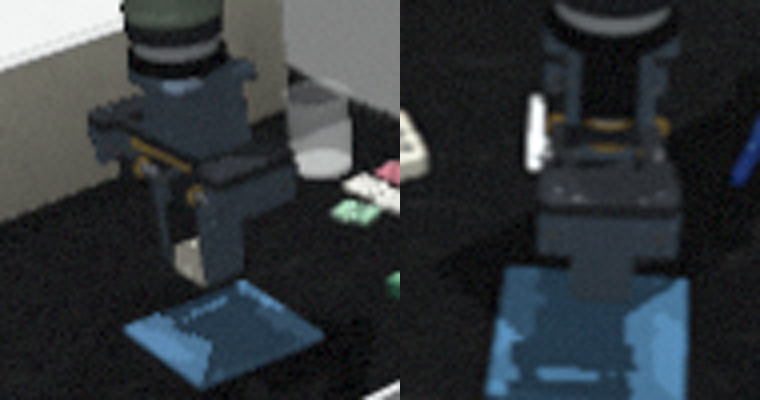

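Emit:
arm_command(
  series=[0.003,-0.04,0.024,0,0,0,0.004,-0.078,0.024,0,0,0,0.004,-0.078,0.024,0,0,0,0.004,-0.078,0.024,0,0,0,0.004,-0.078,0.024,0,0,0,0.004,-0.078,0.024,0,0,0,0.004,-0.078,0.024,0,0,0,0.004,-0.078,0.024,0,0,0,0.004,-0.078,0.024,0,0,0,0.004,-0.078,0.024,0,0,0,0.004,-0.078,0.024,0,0,0,0.004,-0.078,0.024,0,0,0,0.004,-0.078,0.024,0,0,0,0.004,-0.078,0.024,0,0,0,0.004,-0.078,0.024,0,0,0,0.004,-0.078,0.024,0,0,0,0.003,-0.04,0,0,0,0,0,0,0,0,0,0,0,0,0,0,0,0,0,0,0,0,0,0],
)

```text
time_s: 14.85
ee_pos: [514.7, -140.9, 226.8]
ee_rot: [179.9, -0.1, 177.2]
force: [-0.0, -0.1, -0.4]
gripper_width: 41.1
```

Run:
```python
from h import *
d,s=wsnap('w9');print(s['time_s'],s['ee_pos'],s['ee_rot'],s['gripper_width'],env.state()['ee_pos'])
```

```text
14.85 [ 514.69635617 -140.89556489  226.76201693] [ 1.79938856e+02 -1.06550657e-01  1.77150819e+02] 41.13496787562279 [ 514.87145026 -140.53488753  226.82325944]
```

View pics/w9.png

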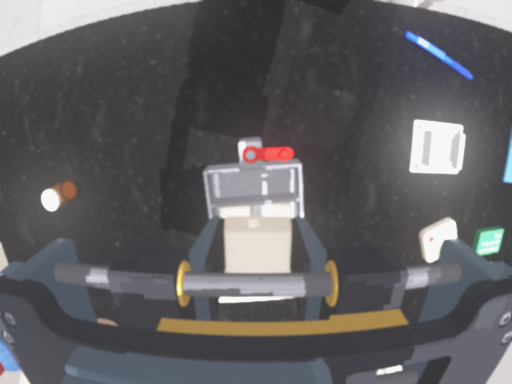

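Run:
```python
from h import *
crop('w9',195,128,120,100,6,'w9c')
```

```text
(no output)
```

View pics/w9c.png

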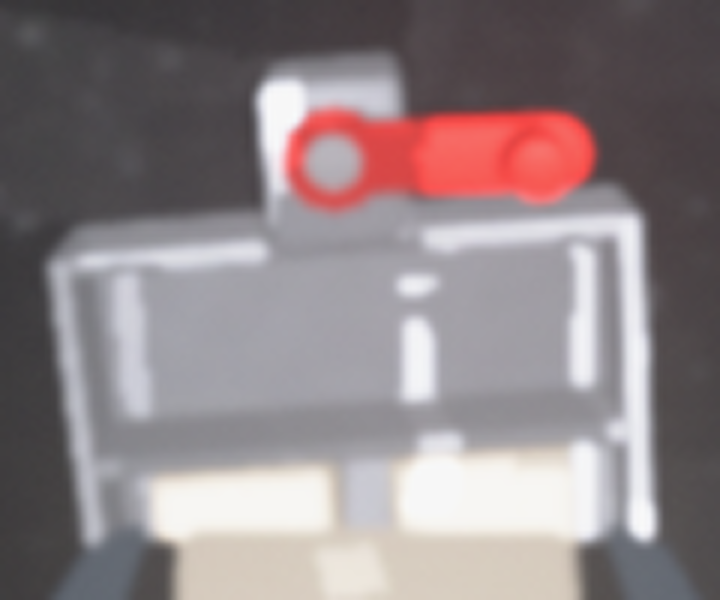

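Run:
```python
from h import *
d=load('w9'); d['p']=np.array([514.8,-140.7,226.8]); f=lambda x,y:(195+x/6-.42,128+y/6-.42)
g=lambda n,z,*ps: print(n,[wz(d,*f(*p),z)[:2].round(1).tolist() for p in ps])
g('rimfront L,R',36,(50,262),(640,213)); g('rim side R',36,(640,213),(657,535)); g('L',36,(50,262),(85,540))
g('inner front',36,(80,270),(618,235)); g('pivot',51,(332,161)); g('post',67,(537,148)); g('barend',51,(596,155)); g('partition',36,(110,418),(600,398),(110,460),(600,435))
g('floor front? inner lane floor corners',5,(150,413),(100,280))
P=np.array([wz(d,*f(*p),36)[:2] for p in((50,262),(640,213))]); v=P[1]-P[0]; yw=np.degrees(np.arctan2(v[1],v[0]))-90
print('len',np.linalg.norm(v),'yaw',yw); a=np.radians(yw); X=np.array([np.cos(a),np.sin(a)]);m=P.mean(0)
print('centre',m+46*X,'lane',m+24*X,'pivot exp',m-18*X)
```

```text
rimfront L,R [[506.3, -206.9], [502.4, -87.4]]
rim side R [[502.4, -87.4], [571.8, -84.3]]
L [[506.3, -206.9], [566.8, -205.6]]
inner front [[508.3, -200.8], [506.7, -91.9]]
pivot [[486.6, -148.0]]
post [[483.3, -110.4]]
barend [[487.7, -97.8]]
partition [[540.0, -197.5], [540.8, -96.2], [549.2, -198.4], [548.8, -96.3]]
floor front? inner lane floor corners [[548.9, -193.7], [517.7, -202.2]]
len 119.54878803834397 yaw 1.8967112342959922
centre [ 550.3160313  -145.61157719] lane [ 528.32808471 -146.33972901] pivot exp [ 486.35109578 -147.72983704]
```

Run:
```python
from h import *
d=load('w9'); d['p']=np.array([514.8,-140.7,226.8]); f=lambda x,y:(195+x/6-.42,128+y/6-.42)
T=d['p']
for p in((178,537),(375,537),(575,537)):
    print((wz(d,*f(*p),T[2]+8.3)-T).round(1))
crop('w9',200,205,120,110,6,'w9d')
```

```text
[-24.8 -17.2   8.3]
[-23.9   0.7   8.3]
[-23.   18.9   8.3]
```

View pics/w9d.png

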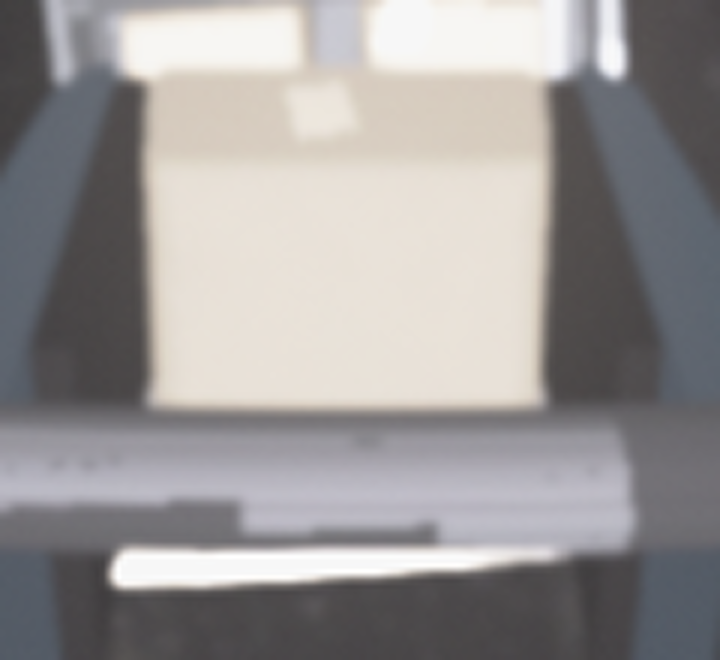

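Run:
```python
from h import *
d=load('w9'); d['p']=np.array([514.8,-140.7,226.8]); f=lambda x,y:(200+x/6-.42,205+y/6-.42)
T=d['p']
for p,z in(((148,75),-13.7),((345,72),-13.7),((550,75),-13.7),((150,160),8.3),((350,160),8.3),((545,160),8.3)):
    print(z,(d['Rt'].T@(wz(d,*f(*p),T[2]+z)-T)).round(1))
```

```text
-13.7 [ 15.2 -21.1  13.7]
-13.7 [15.6 -0.5 13.7]
-13.7 [15.2 20.9 13.8]
8.3 [ 15.4 -18.6  -8.3]
8.3 [15.5 -0.  -8.3]
8.3 [15.4 18.  -8.3]
```

Emit:
arm_command(
  series=[0.011,-0.005,-0.03,0,0,0.034,0.011,-0.005,-0.05,0,0,0.035,0.011,-0.004,-0.05,0,0,0.035,0,0,-0.06,0,0,0,0,0,-0.06,0,0,0,0,0,-0.06,0,0,0,0,0,-0.04,0,0,0,0,0,-0.03,0,0,0,0,0,0,0,0,0,0,0,0,0,0,0,0,0,0,0,0,0],
)

```text
time_s: 15.82
ee_pos: [529.3, -146.5, 76.1]
ee_rot: [-180.0, 0.1, -178.1]
force: [-0.2, 0.1, -0.7]
gripper_width: 40.7
```

Run:
```python
from h import *
d,s=wsnap('w10');print(s['time_s'],s['ee_pos'],s['ee_rot'],s['gripper_width'],env.state()['ee_pos'])
a=snap('scene','s10');b=snap('side','e10')
c1=cv2.resize(a['frame'][150:250,250:345],None,fx=4,fy=4,interpolation=2);c2=cv2.resize(b['frame'][120:220,215:310],None,fx=4,fy=4,interpolation=2)
cv2.imwrite('pics/c10.png',np.hstack([c1,c2])[:,:,::-1]); s=env.state();print(s['ee_pos'],s['gripper_width'])
```

```text
15.8167 [ 529.33562212 -146.5078215    76.14266691] [-1.79988505e+02  6.44235225e-02 -1.78095013e+02] 40.72935697981351 [ 529.5851895  -146.71834786   76.45455854]
[ 529.46309561 -146.9830583    76.48298619] 40.871103953141144
```

View pics/c10.png

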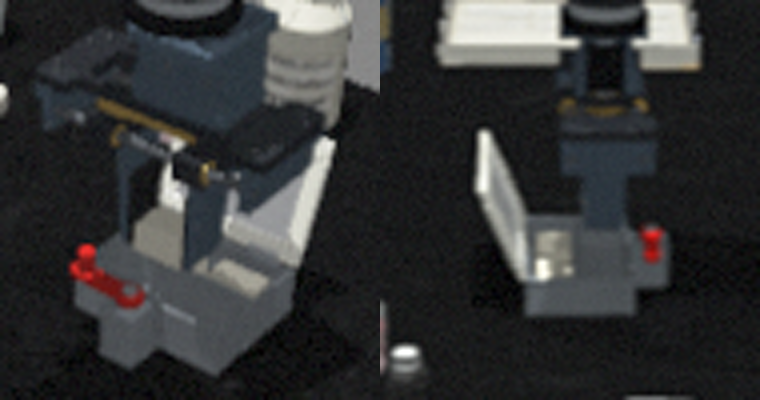

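View pics/w10.png

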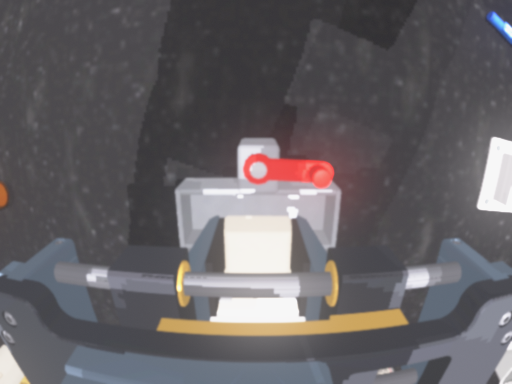

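Yaw looks aligned. I re-measure the rim from this closer view.

Run:
```python
from h import *
crop('w10',170,130,180,130,4.4,'w10c')
```

```text
(no output)
```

View pics/w10c.png

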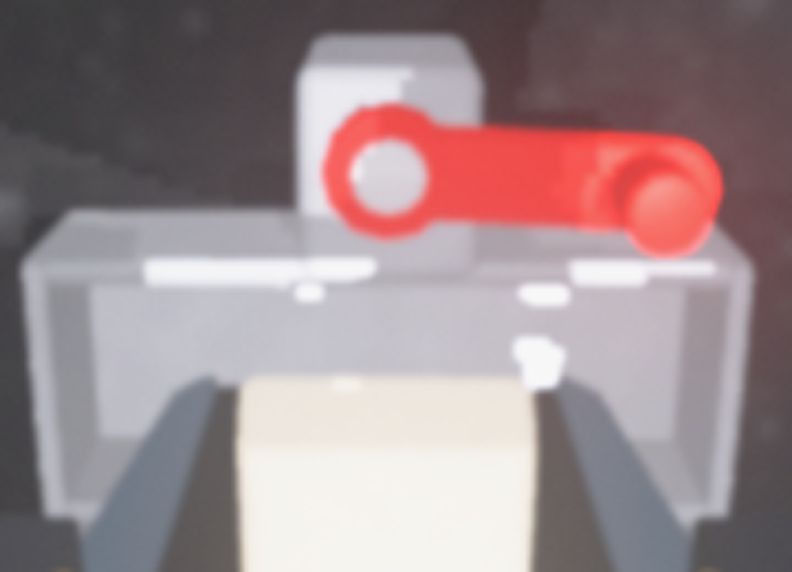

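Run:
```python
from h import *
d=load('w10'); d['p']=np.array([529.45,-146.6,76.3]); f=lambda x,y:(170+x/4.4-.4,130+y/4.4-.4)
T=d['p']
g=lambda n,z,*ps: print(n,[wz(d,*f(*p),z)[:2].round(1).tolist() for p in ps])
g('front outer',36,(22,268),(753,268)); g('inner',36,(85,284),(700,284)); g('block bottom',T[2]-13.7,(240,379),(385,377),(533,379)); g('block top',T[2]+8.3,(243,447),(530,447)); g('pivot',51,(389,175)); g('post',67,(664,215)); g('partition lane-top edge',36,(75,516),(700,516)); g('floor-part',5,(105,437),(670,437))
P=np.array([wz(d,*f(*p),36)[:2] for p in((22,268),(753,268))]);v=P[1]-P[0];a=np.arctan2(v[1],v[0])-np.pi/2;X=np.array([np.cos(a),np.sin(a)]);print(np.linalg.norm(v),np.degrees(a),P.mean(0)+24*X,P.mean(0)-18*X)
```

```text
front outer [[506.7, -207.1], [502.8, -88.1]]
inner [[509.1, -196.5], [505.8, -96.8]]
block bottom [[514.0, -168.2], [513.0, -147.7], [512.6, -126.7]]
block top [[514.6, -165.5], [513.4, -129.3]]
pivot [[486.4, -148.0]]
post [[487.0, -111.0]]
partition lane-top edge [[551.4, -200.4], [547.9, -91.8]]
floor-part [[550.1, -201.2], [546.4, -91.1]]
118.99955780701623 1.8816640407894811 [ 528.71519207 -146.80490525] [ 486.73783951 -148.1839891 ]
```

Emit:
arm_command(
  series=[-0.0035,0,-0.02,0,0,0,0,0,-0.02,0,0,0,0,0,-0.02,0,0,0,0,0,-0.015,0,0,0,0,0,-0.01,0,0,0,0,0,-0.01,0,0,0,0,0,0,0,0,0,0,0,0,0,0,0],
)

```text
time_s: 16.63
ee_pos: [527.4, -147.0, 37.1]
ee_rot: [180.0, -0.0, -178.2]
force: [0.2, 0.5, -1.4]
gripper_width: 40.8
```

Run:
```python
from h import *
d,s=wsnap('w11');print(s['time_s'],s['ee_pos'],s['ee_rot'],s['force'],s['torque'])
crop('w11',170,130,180,130,4.4,'w11c')
```

```text
16.6333 [ 527.36656564 -147.02179751   37.11751765] [ 1.79986961e+02 -2.24374422e-02 -1.78156998e+02] [ 0.17492508  0.47089992 -1.40756105] [ 0.06367608 -0.02447939  0.01266457]
```

View pics/w11c.png

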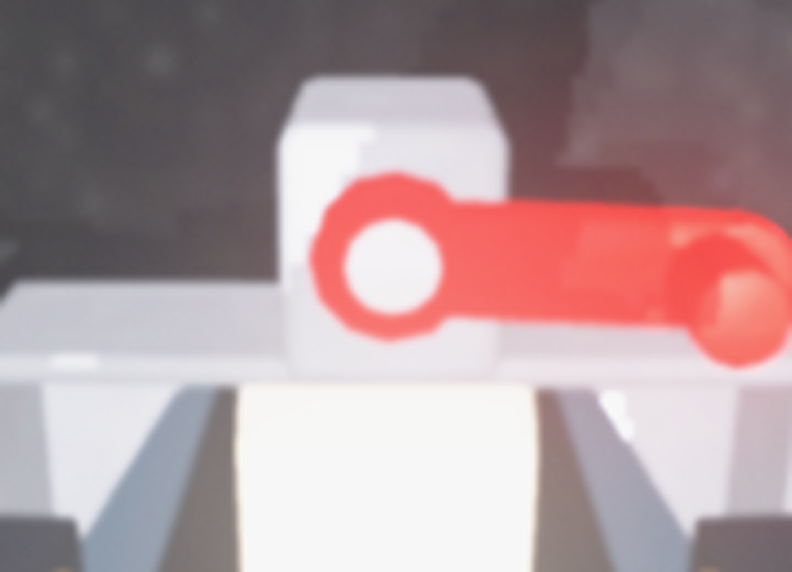

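Emit:
arm_command(
  series=[0.001,0,-0.012,0,0,0,0,0,-0.012,0,0,0,0,0,-0.01,0,0,0,0,0,-0.006,0,0,0,0,0,-0.003,0,0,0,0,0,0,0,0,0,0,0,0,0,0,0],
)

```text
time_s: 17.27
ee_pos: [527.8, -147.1, 20.1]
ee_rot: [180.0, -0.0, -178.2]
force: [0.4, -1.0, -0.7]
gripper_width: 40.8
```

Emit:
arm_command(
  series=[0,0,-0.002,0,0,0,0,0,0,0,0,0,0,0,0,0,0,0],
)

```text
time_s: 17.52
ee_pos: [527.9, -147.1, 19.5]
ee_rot: [180.0, 0.0, -178.2]
force: [-0.4, 0.3, -0.2]
gripper_width: 40.9
```

Emit:
arm_command(
  series=[0,0,-0.002,0,0,0,0,0,0,0,0,0,0,0,0,0,0,0],
)

```text
time_s: 17.77
ee_pos: [527.9, -147.1, 18.7]
ee_rot: [-180.0, 0.0, -178.2]
force: [0.7, -0.1, 0.5]
gripper_width: 40.9
```

Emit:
arm_command(
  series=[0,0,-0.0015,0,0,0,0,0,0,0,0,0,0,0,0,0,0,0],
)

```text
time_s: 18.02
ee_pos: [528.0, -147.1, 18.7]
ee_rot: [-180.0, 0.0, -178.2]
force: [-0.9, -0.5, 5.6]
gripper_width: 41.1
```

Emit:
arm_command(
  series=[0,0,0,0,0,0,0,0,0,0,0,0,0,0,0,0,0,0,0,0,0,0,0,0,0,0,0,0,0,0],
  hand=0.66,
)

```text
time_s: 18.43
ee_pos: [527.7, -147.0, 17.8]
ee_rot: [180.0, -0.0, -178.2]
force: [-0.2, -0.5, 0.5]
gripper_width: 60.3
```

Emit:
arm_command(
  series=[0,0,0.01,0,0,0,0,0,0.02,0,0,0,0,0,0.04,0,0,0,0,0,0.05,0,0,0,0,0,0.06,0,0,0,0,0,0.06,0,0,0,0,0,0.06,0,0,0,0,0,0.06,0,0,0,0,0,0.06,0,0,0,0,0,0.06,0,0,0,0,0,0,0,0,0,0,0,0,0,0,0,0,0,0,0,0,0],
)

```text
time_s: 19.52
ee_pos: [527.2, -146.8, 209.7]
ee_rot: [180.0, -0.0, -178.2]
force: [-0.1, -0.3, -0.8]
gripper_width: 60.3
```

Run:
```python
from h import *
d,s=wsnap('w12');print(s['time_s'],s['ee_pos'],s['ee_rot'],s['gripper_width'],env.state()['ee_pos'])
a=snap('scene','s12');b=snap('side','e12')
c0=cv2.resize(d['frame'][120:300,190:330],None,fx=2.2,fy=2.2,interpolation=2)[:400]
c0=np.vstack([c0,np.zeros((400-len(c0),c0.shape[1],3),np.uint8)])
c1=cv2.resize(a['frame'][160:250,260:345],None,fx=2.9,fy=2.9,interpolation=2);c2=cv2.resize(b['frame'][140:220,225:300],None,fx=2.9,fy=2.9,interpolation=2)
z=np.zeros((500,790,3),np.uint8)
for c,x in((c0,0),(c1,310),(c2,565)):z[:len(c),x:x+c.shape[1]]=c
cv2.imwrite('pics/c12.png',z[:,:,::-1])
```

```text
19.5167 [ 527.22087922 -146.84236747  209.71526509] [ 1.79978628e+02 -4.15838054e-02 -1.78156610e+02] 60.32949375212879 [ 526.97915603 -146.78363516  209.05697925]
```

View pics/c12.png

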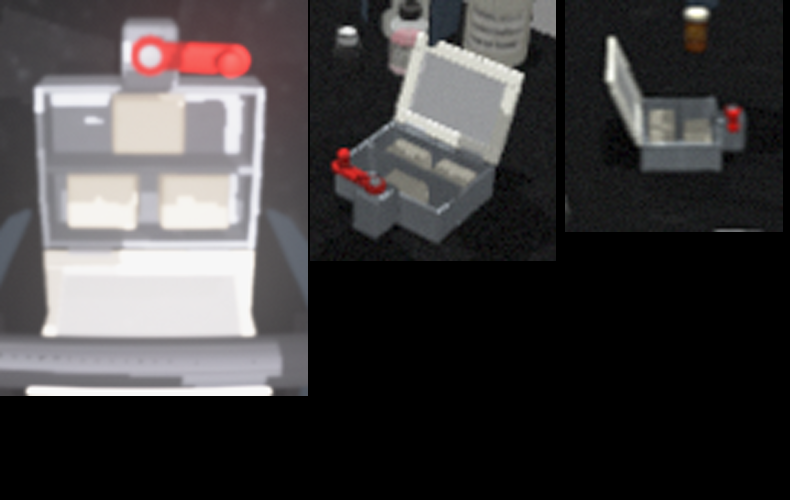

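Run:
```python
from h import *
a=load('s12');b=load('e12')
yw=np.radians(1.89);X=np.array([np.cos(yw),np.sin(yw),0]);Y=np.array([-np.sin(yw),np.cos(yw),0]);C=np.array([528.5,-146.7,0])+22*X
print('centre',C)
def onplane(d,p,yp):
    c,w=ray(d,*p); s=(yp-(c-C)@Y)/(w@Y); P=c+s*w; return np.array([(P-C)@X-46,P[2]-36])
for n,p,yp in(('+y',(424,38),60),('-y',(521,76),-60)):
    px=(260+(p[0]-310)/2.9-.3,160+p[1]/2.9-.3); q=onplane(a,px,yp); print(n,q,np.hypot(*q),np.arctan2(q[1],-q[0]))
p=(225+(610-565)/2.9-.3,140+40/2.9-.3)
for yp in(60,-60): q=onplane(b,p,yp); print(yp,q,np.hypot(*q),np.arctan2(q[1],-q[0]))
cv2.imwrite('pics/e12c.png',cv2.resize(b['frame'][145:205,230:300],None,fx=9,fy=9,interpolation=2)[:,:,::-1])
cv2.imwrite('pics/s12c.png',cv2.resize(a['frame'][165:245,265:340],None,fx=7,fy=7,interpolation=2)[:,:,::-1])
```

```text
centre [ 550.48803172 -145.9744237     0.        ]
+y [44.6216786  77.46303973] 89.39584288887747 2.0934105750834235
-y [28.38616123 89.54739714] 93.93886567297268 1.8777718806565473
60 [ 34.8907409  134.35786995] 138.8142680679308 1.8248694299991393
-60 [37.88325894 80.5295352 ] 88.99520968691087 2.0105068099085917
```

View pics/e12c.png

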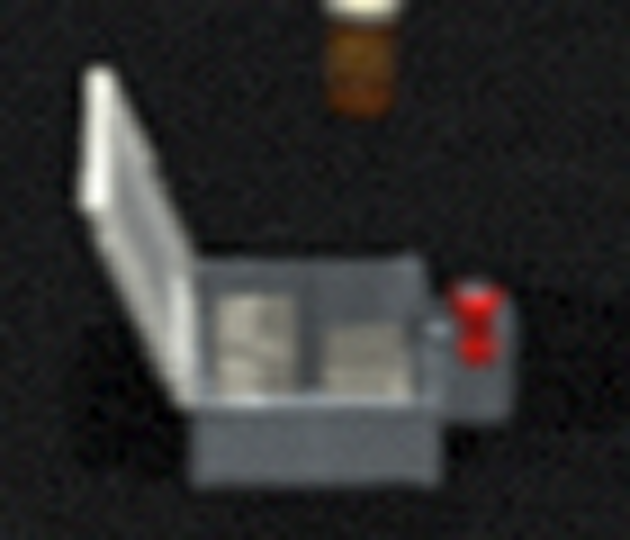

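View pics/s12c.png

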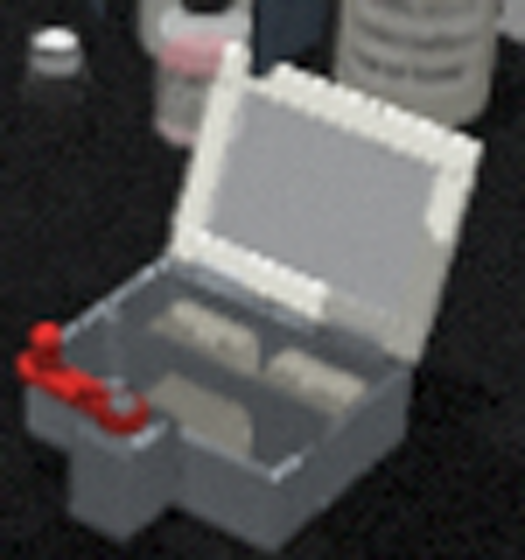

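Run:
```python
from h import *
a=load('scene0');b=load('side0')
for n,d,p in(('greybottle side',b,(193,169)),('red/orange',b,(200,150)),('red-cap white side',b,(186,221)),('jar',b,(270,157)),('scene big grey',a,(405,212)),('scene brown',a,(440,230)),('scene bluecap',a,(325,183)),('scene red cap',a,(293,182))): print(n,onz(d,*p,0).round())
yw=np.radians(1.89);X=np.array([np.cos(yw),np.sin(yw),0]);Y=np.array([-np.sin(yw),np.cos(yw),0]);C=np.array([528.5,-146.7,0])+22*X
def onplane(d,p,yp):
    c,w=ray(d,*p); s=(yp-(c-C)@Y)/(w@Y); P=c+s*w; return np.array([(P-C)@X-46,P[2]-36])
e=load('e12');s=load('s12')
for n,d,p,yp in(('side near',e,(230+90/9-.4,145+200/9-.4),60),('side far',e,(230+100/9-.4,145+70/9-.4),-60),('scene -y',s,(265+480/7-.4,165+145/7-.4),-60),('scene +y',s,(265+232/7-.4,165+45/7-.4),60)):
    q=onplane(d,p,yp);print(n,q,np.hypot(*q),np.arctan2(q[1],-q[0]))
```

```text
greybottle side [ 830. -313.    0.]
red/orange [ 827. -498.    0.]
red-cap white side [798.  57.   0.]
jar [ 525. -428.    0.]
scene big grey [ 822. -341.    0.]
scene brown [ 807. -454.    0.]
scene bluecap [800. -74.   0.]
scene red cap [736.   7.   0.]
side near [38.07948792 86.1510773 ] 94.19158943650334 1.9869844799423002
side far [36.02134096 84.85369867] 92.18290070673666 1.97225283860644
scene -y [31.99361355 89.66938434] 95.2060386494926 1.913511979332558
scene +y [37.56633512 86.55693039] 94.35746781817657 1.9802713902675024
```

Emit:
arm_command(
  series=[0.02,0.001,0,0,0,0,0.04,0.001,0,0,0,0,0.05,0.002,0,0,0,0,0.06,0.002,0,0,0,0,0.06,0.002,0,0,0,0,0.06,0.001,0,0,0,0,0.04,0.001,0,0,0,0,0.025,0,0,0,0,0,0,0,0,0,0,0,0,0,0,0,0,0],
  hand=0,
)

```text
time_s: 20.5
ee_pos: [669.9, -142.9, 208.6]
ee_rot: [180.0, -0.1, -178.1]
force: [0.1, 0.8, -0.3]
gripper_width: 0.5
```

Run:
```python
from h import *
s=env.state();print(s['time_s'],s['ee_pos'],s['ee_rot'],s['gripper_width'])
a=snap('scene','s13');b=snap('side','e13')
c1=cv2.resize(a['frame'][120:250,250:365],None,fx=3.4,fy=3.4,interpolation=2);c2=cv2.resize(b['frame'][90:220,205:320],None,fx=3.4,fy=3.4,interpolation=2)
cv2.imwrite('pics/c13.png',np.hstack([c1,c2])[:,:,::-1])
```

```text
20.5 [ 669.90316397 -142.86698401  208.60494935] [ 1.79966273e+02 -1.20289678e-01 -1.78139682e+02] 0.49128660035121485
```

View pics/c13.png

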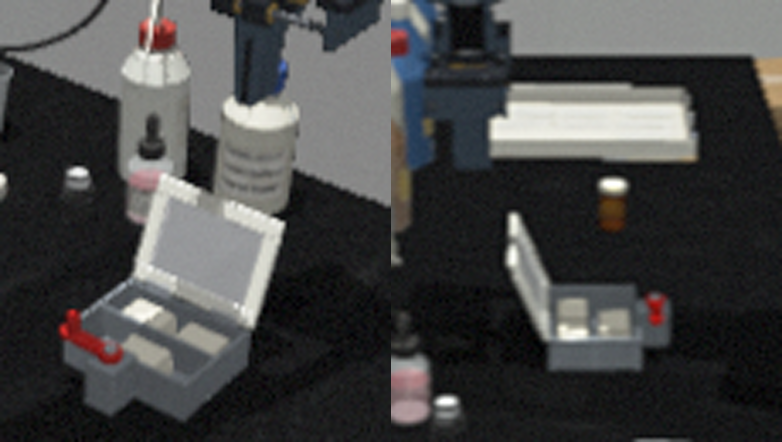

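Emit:
arm_command(
  series=[0,0,-0.03,0,0,0,0,0,-0.05,0,0,0,0,0,-0.06,0,0,0,0,0,-0.05,0,0,0,0,0,-0.035,0,0,0,0,0,0,0,0,0,0,0,0,0,0,0],
)

```text
time_s: 21.18
ee_pos: [669.0, -143.1, 119.8]
ee_rot: [180.0, -0.1, -178.2]
force: [-0.4, 0.1, 0.2]
gripper_width: -0.2
```

Run:
```python
from h import *
s=env.state();print(s['time_s'],s['ee_pos'],s['force'])
a=snap('scene','s14');b=snap('side','e14')
c1=cv2.resize(a['frame'][120:250,250:365],None,fx=3.4,fy=3.4,interpolation=2);c2=cv2.resize(b['frame'][90:220,205:320],None,fx=3.4,fy=3.4,interpolation=2)
cv2.imwrite('pics/c14.png',np.hstack([c1,c2])[:,:,::-1])
```

```text
21.1833 [ 668.96672515 -143.0527272   119.84027408] [-0.37501906  0.05416466  0.20193499]
```

View pics/c14.png

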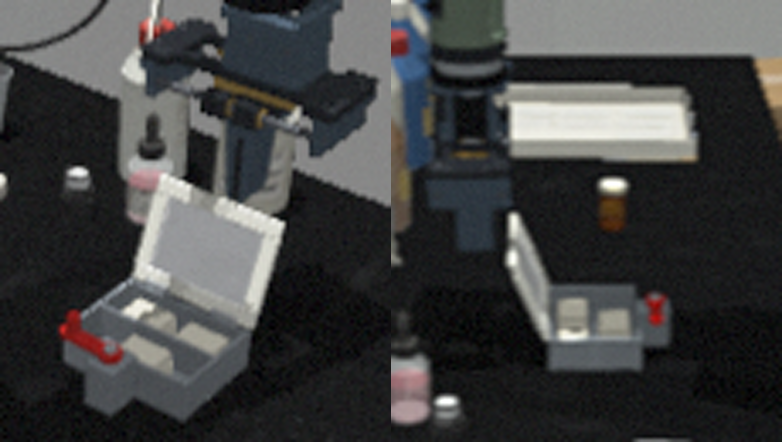

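```bash
python3 -c "
import numpy as np
p=None
for t in [90,80,70,60,50,40,30,20,10,5,0]:
    a=np.radians(t);r=73
    q=np.array([46-r*np.cos(a)+6*np.sin(a)+16,36+r*np.sin(a)+6*np.cos(a)+11])
    print(t,q.round(1),None if p is None else ((q-p)/400).round(4));p=q
"
```

```text
90 [ 68. 120.] None
80 [ 55.2 119.9] [-0.0319 -0.0002]
70 [ 42.7 117.6] [-0.0314 -0.0057]
60 [ 30.7 113.2] [-0.0299 -0.0111]
50 [ 19.7 106.8] [-0.0276 -0.0161]
40 [ 9.9 98.5] [-0.0243 -0.0206]
30 [ 1.8 88.7] [-0.0204 -0.0246]
20 [-4.5 77.6] [-0.0158 -0.0277]
10 [-8.8 65.6] [-0.0108 -0.0301]
5 [-10.2  59.3] [-0.0034 -0.0156]
0 [-11.  53.] [-0.002  -0.0158]
```

Emit:
arm_command(
  series=[-0.015,-0.0005,0,0,0,0,-0.02,-0.0007,0,0,0,0,-0.02,-0.0007,0,0,0,0,-0.02,-0.0007,0,0,0,0,-0.02,-0.0007,0,0,0,0,-0.02,-0.0007,0,0,0,0,-0.015,-0.0005,0,0,0,0,0,0,0,0,0,0,0,0,0,0,0,0],
)

```text
time_s: 22.03
ee_pos: [616.9, -144.8, 119.8]
ee_rot: [180.0, -0.1, -178.2]
force: [0.5, -0.3, -0.2]
gripper_width: 0.4
```

Run:
```python
from h import *
s=env.state();print(s['time_s'],s['ee_pos'],s['force'])
a=snap('scene','s15');b=snap('side','e15')
c1=cv2.resize(a['frame'][120:250,250:365],None,fx=3.4,fy=3.4,interpolation=2);c2=cv2.resize(b['frame'][90:220,205:320],None,fx=3.4,fy=3.4,interpolation=2)
cv2.imwrite('pics/c15.png',np.hstack([c1,c2])[:,:,::-1])
```

```text
22.0333 [ 616.8511286  -144.82657657  119.76109634] [ 0.48295237 -0.34768721 -0.18546796]
```

View pics/c15.png

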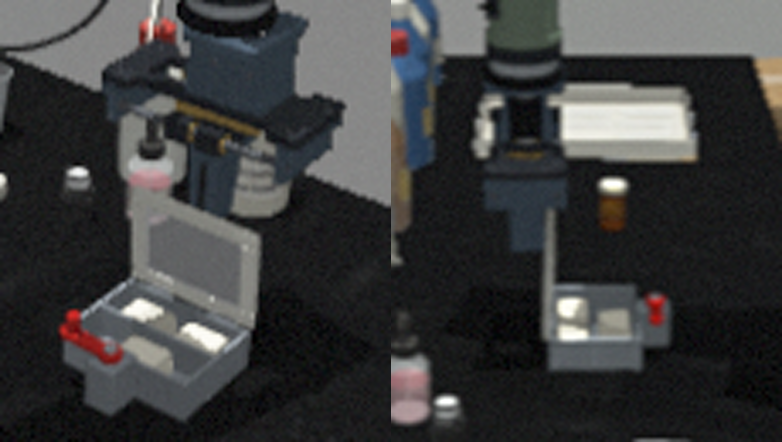

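Emit:
arm_command(
  series=[-0.014,-0.0005,0,0,0,0,-0.014,-0.0005,0,0,0,0,-0.0157,-0.0005,-0.0028,0,0,0,-0.0157,-0.0005,-0.0028,0,0,0,-0.015,-0.0005,-0.0055,0,0,0,-0.015,-0.0005,-0.0055,0,0,0,-0.0138,-0.0005,-0.008,0,0,0,-0.0138,-0.0005,-0.008,0,0,0,-0.0122,-0.0004,-0.0103,0,0,0,-0.0122,-0.0004,-0.0103,0,0,0,-0.0102,-0.0003,-0.0123,0,0,0,-0.0102,-0.0003,-0.0123,0,0,0,0,0,0,0,0,0,0,0,0,0,0,0],
)

```text
time_s: 23.3
ee_pos: [552.4, -147.0, 88.3]
ee_rot: [180.0, -0.1, -178.2]
force: [0.7, 0.8, 0.6]
gripper_width: 0.5
```

Run:
```python
from h import *
s=env.state();print(s['time_s'],s['ee_pos'],s['force'])
a=snap('scene','s16');b=snap('side','e16')
c1=cv2.resize(a['frame'][120:250,250:365],None,fx=3.4,fy=3.4,interpolation=2);c2=cv2.resize(b['frame'][90:220,205:320],None,fx=3.4,fy=3.4,interpolation=2)
cv2.imwrite('pics/c16.png',np.hstack([c1,c2])[:,:,::-1])
```

```text
23.3 [ 552.37233595 -146.98272162   88.27980987] [0.71156561 0.82535816 0.64319403]
```

View pics/c16.png

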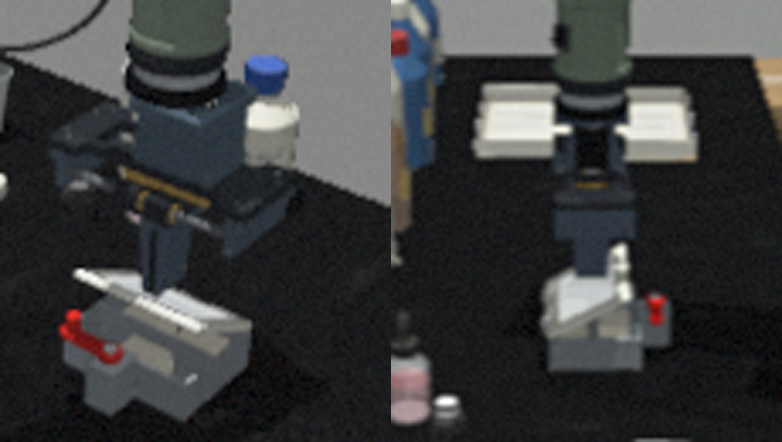

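Emit:
arm_command(
  series=[-0.008,-0.0003,-0.0138,0,0,0,-0.008,-0.0003,-0.0138,0,0,0,-0.0054,-0.0002,-0.015,0,0,0,-0.0054,-0.0002,-0.015,0,0,0,-0.0034,0,-0.0156,0,0,0,-0.002,0,-0.01,0,0,0,0,0,-0.006,0,0,0,0,0,0,0,0,0,0,0,0,0,0,0],
)

```text
time_s: 24.15
ee_pos: [539.4, -147.3, 53.2]
ee_rot: [180.0, -0.1, -178.2]
force: [-1.9, 1.5, 4.4]
gripper_width: 0.3
```

Emit:
arm_command(
  series=[0,0,-0.003,0,0,0,0,0,0,0,0,0,0,0,0,0,0,0],
)

```text
time_s: 24.4
ee_pos: [539.4, -147.3, 53.2]
ee_rot: [180.0, -0.1, -178.2]
force: [-4.7, 0.9, 12.4]
gripper_width: 1.0
```

Emit:
arm_command(
  series=[0,0,0.02,0,0,0,0,0,0.04,0,0,0,0,0,0.05,0,0,0,0,0,0.04,0,0,0,-0.04,0.016,0,0,0,0,-0.04,0.016,0,0,0,0,-0.04,0.016,0,0,0,0,-0.04,0.016,0,0,0,0,-0.04,0.016,0,0,0,0,-0.02,0.01,0,0,0,0,0,0,0,0,0,0,0,0,0,0,0,0,0,0,0,0,0,0],
)

```text
time_s: 25.48
ee_pos: [453.5, -111.8, 112.2]
ee_rot: [-180.0, 0.1, -178.2]
force: [0.5, 0.8, 0.0]
gripper_width: 0.0
```

Run:
```python
from h import *
d,s=wsnap('w17');print(s['time_s'],s['ee_pos'],s['ee_rot'],env.state()['ee_pos'])
a=snap('scene','s17');b=snap('side','e17')
c1=cv2.resize(a['frame'][140:250,250:345],None,fx=3.6,fy=3.6,interpolation=2);c2=cv2.resize(b['frame'][110:220,215:320],None,fx=3.6,fy=3.6,interpolation=2)
cv2.imwrite('pics/c17.png',np.hstack([c1,c2])[:,:,::-1])
```

```text
25.4833 [ 453.50970946 -111.79037004  112.20934391] [-1.79974912e+02  9.60906138e-02 -1.78156574e+02] [ 453.46687365 -111.80622229  112.12903558]
```

View pics/c17.png

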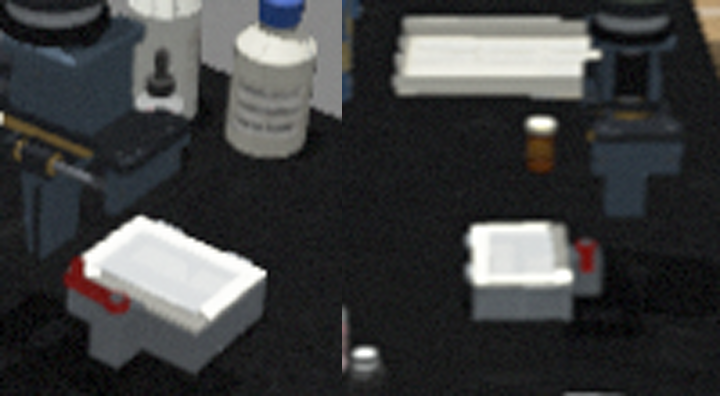

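View pics/w17.png

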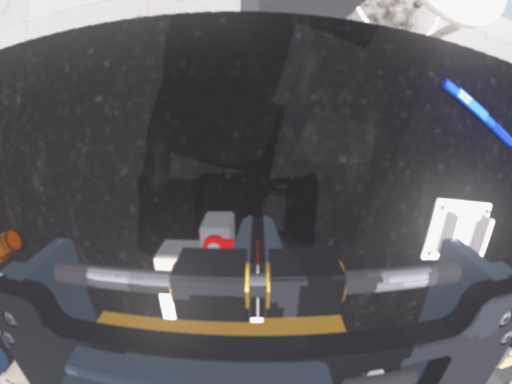

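```bash
python3 -c "
import numpy as np
pv=np.array([486.5,-148.1]);yw=np.radians(1.9)
R=lambda a:np.array([[np.cos(a),-np.sin(a)],[np.sin(a),np.cos(a)]])
p=None
for i in range(0,16):
    q=pv+R(yw-np.radians(6.5*i))@np.array([-22,38.])
    print(i,6.5*i,q.round(1),None if p is None else ((q-p)/400).round(4).tolist());p=q
print(6.5/45)
"
```

```text
0 0.0 [ 463.3 -110.9] None
1 6.5 [ 467.6 -108.5] [0.0109, 0.006]
2 13.0 [ 472.2 -106.6] [0.0115, 0.0047]
3 19.5 [ 477.  -105.2] [0.012, 0.0034]
4 26.0 [ 481.9 -104.4] [0.0123, 0.002]
5 32.5 [ 486.9 -104.2] [0.0124, 0.0006]
6 39.0 [ 491.9 -104.5] [0.0124, -0.0008]
7 45.5 [ 496.8 -105.4] [0.0122, -0.0022]
8 52.0 [ 501.5 -106.8] [0.0119, -0.0036]
9 58.5 [ 506.1 -108.8] [0.0114, -0.0049]
10 65.0 [ 510.4 -111.3] [0.0108, -0.0062]
11 71.5 [ 514.4 -114.2] [0.01, -0.0074]
12 78.0 [ 518.1 -117.6] [0.0091, -0.0085]
13 84.5 [ 521.4 -121.4] [0.0081, -0.0094]
14 91.0 [ 524.1 -125.5] [0.007, -0.0103]
15 97.5 [ 526.5 -129.9] [0.0058, -0.011]
0.14444444444444443
```

Emit:
arm_command(
  series=[0,0,-0.03,0,0,0,0,0,-0.04,0,0,0,0,0,-0.03,0,0,0,0,0,-0.015,0,0,0,0,0,0,0,0,0,0,0,0,0,0,0],
)

```text
time_s: 26.13
ee_pos: [452.5, -111.5, 65.9]
ee_rot: [180.0, -0.0, -178.2]
force: [0.3, 0.2, 0.9]
gripper_width: 0.3
```

Emit:
arm_command(
  series=[0.0135,0.0007,0,0,0,0,0.0135,0.0008,0,0,0,0,0.0109,0.006,0,0,0,-0.144,0.0115,0.0047,0,0,0,-0.144,0.012,0.0034,0,0,0,-0.144,0.0123,0.002,0,0,0,-0.144,0.0124,0.0006,0,0,0,-0.144,0.0124,-0.0008,0,0,0,-0.144,0.0122,-0.0022,0,0,0,-0.144,0.0119,-0.0036,0,0,0,-0.144,0.0114,-0.0049,0,0,0,-0.144,0.0108,-0.0062,0,0,0,-0.144,0,0,0,0,0,0,0,0,0,0,0,0],
)

```text
time_s: 27.3
ee_pos: [510.9, -111.3, 66.4]
ee_rot: [179.9, 0.0, 117.2]
force: [-1.0, 0.7, 0.4]
gripper_width: 0.5
```

Run:
```python
from h import *
s=env.state();print(s['time_s'],s['ee_pos'],s['ee_rot'],s['force'])
a=snap('scene','s18');b=snap('side','e18')
c1=cv2.resize(a['frame'][140:250,250:345],None,fx=3.6,fy=3.6,interpolation=2);c2=cv2.resize(b['frame'][110:220,215:320],None,fx=3.6,fy=3.6,interpolation=2)
cv2.imwrite('pics/c18.png',np.hstack([c1,c2])[:,:,::-1])
```

```text
27.3 [ 510.91594009 -111.27286218   66.3535432 ] [1.79934704e+02 4.74066139e-02 1.17205080e+02] [-0.95487584  0.65168046  0.44581299]
```

View pics/c18.png

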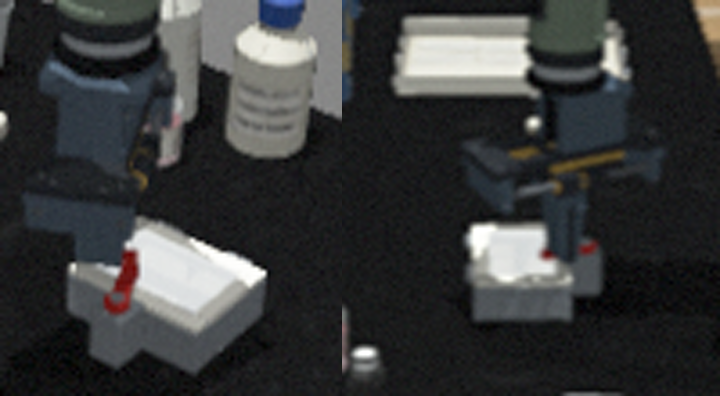

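Turning well, with the lid still shut. I continue towards the stop.

Emit:
arm_command(
  series=[0.01,-0.0074,0,0,0,-0.144,0.0091,-0.0085,0,0,0,-0.144,0.0081,-0.0094,0,0,0,-0.144,0.005,-0.007,0,0,0,-0.1,0,0,0,0,0,0,0,0,0,0,0,0],
)

```text
time_s: 27.9
ee_pos: [523.0, -124.1, 66.1]
ee_rot: [180.0, 0.0, 93.3]
force: [-0.3, -0.3, -0.3]
gripper_width: 0.6
```

Emit:
arm_command(
  series=[0.001,-0.004,0,0,0,0,0,0,0,0,0,0,0,0,0,0,0,0],
)

```text
time_s: 28.15
ee_pos: [523.1, -124.8, 66.0]
ee_rot: [-180.0, -0.1, 93.1]
force: [0.0, 4.4, 1.1]
gripper_width: 0.5
```

Emit:
arm_command(
  series=[0,-0.004,0,0,0,0,0,0,0,0,0,0,0,0,0,0,0,0],
)

```text
time_s: 28.4
ee_pos: [523.2, -125.2, 66.0]
ee_rot: [-180.0, -0.2, 93.1]
force: [-0.4, 9.1, 1.0]
gripper_width: 0.7
```

Emit:
arm_command(
  series=[0,0.01,0,0,0,0,0,0.03,0,0,0,0,0,0.03,0.03,0,0,0,0,0.02,0.06,0,0,0,0,0,0.06,0,0,0,0,0,0.06,0,0,0,0,0,0.06,0,0,0,0,0,0.04,0,0,0,0,0,0,0,0,0,0,0,0,0,0,0,0,0,0,0,0,0],
)

```text
time_s: 29.32
ee_pos: [522.7, -91.1, 188.9]
ee_rot: [-179.9, 0.0, 93.1]
force: [-0.2, -0.1, 1.0]
gripper_width: 0.5
```

Run:
```python
from h import *
d,s=wsnap('w19');print(s['time_s'],s['ee_pos'],s['ee_rot'],s['force'])
a=snap('scene','s19');b=snap('side','e19')
c1=cv2.resize(a['frame'][140:250,250:345],None,fx=3.6,fy=3.6,interpolation=2);c2=cv2.resize(b['frame'][110:220,215:320],None,fx=3.6,fy=3.6,interpolation=2)
cv2.imwrite('pics/c19.png',np.hstack([c1,c2])[:,:,::-1])
```

```text
29.3167 [522.65407444 -91.11834754 188.86351752] [-1.79902006e+02  9.40963631e-04  9.31264399e+01] [-0.15200706 -0.10932017  1.02050515]
```

View pics/c19.png

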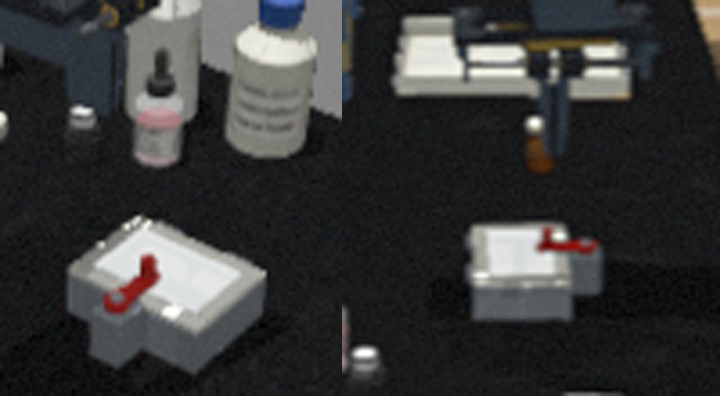

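View pics/w19.png

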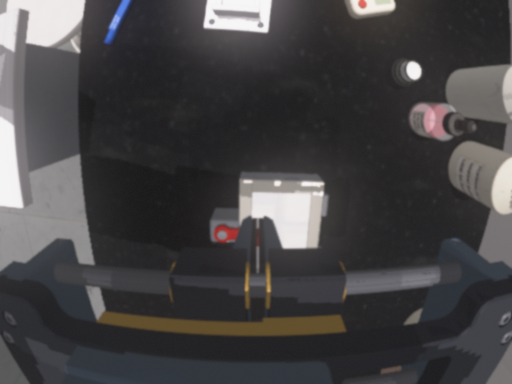

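```bash
python3 - <<'E'
from h import *
a=load('s19');b=load('e19')
A=lambda u,v:(250+u/3.6-.36,140+v/3.6-.36);B=lambda u,v:(215+(u-342)/3.6-.36,110+v/3.6-.36)
p=onz(a,*A(149,262),67);q=onz(a,*A(117,300),51);print(p.round(1),q.round(1))
p2=onz(b,*B(546,235),67);print(p2.round(1),tri(a,A(149,262),b,B(546,235)))
pv=np.array([486.5,-148.1])
for P in(p,p2): v=P[:2]-pv; print(np.linalg.norm(v),np.radians(90)-np.arctan2(v[1],v[0])+np.radians(1.9))
E
ls pics | wc -l
```

```text
[ 523.  -146.7   67. ] [ 487.6 -145.2   51. ]
[ 525.9 -132.7   67. ] (array([ 526.48316388, -143.1392407 ,   62.47261232]), np.float64(2.246770797204568))
36.48507791269752 1.5649851090302858
42.30634819159746 1.2304502911479853
107
```

Emit:
arm_command(
  series=[0,-0.03,0.02,0,0,0,0,-0.06,0.02,0,0,0,0,-0.06,0.02,0,0,0,0,-0.06,0.02,0,0,0,0,-0.04,0,0,0,0,0,0,0,0,0,0,0,0,0,0,0,0,0,0,0,0,0,0],
)

```text
time_s: 30.13
ee_pos: [523.0, -191.1, 221.6]
ee_rot: [-180.0, -0.0, 93.1]
force: [0.1, 0.6, -0.5]
gripper_width: 0.3
```

Run:
```python
from h import *
d,s=wsnap('w20');print(s['time_s'],s['ee_pos'],s['ee_rot'],s['force'])
crop('w20',190,110,140,120,5,'w20c')
```

```text
30.1333 [ 523.03544417 -191.14344281  221.62080226] [-1.79951215e+02 -4.81910361e-02  9.30802600e+01] [ 0.06609966  0.63576861 -0.48742602]
```

View pics/w20c.png

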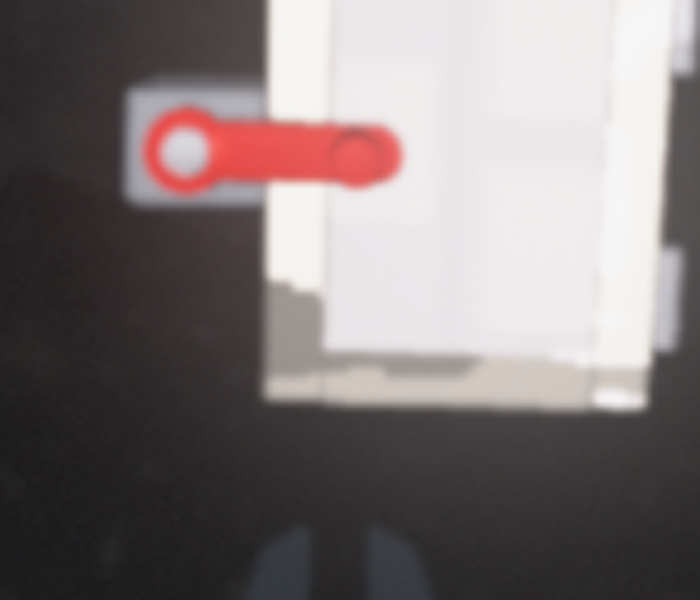

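Run:
```python
from h import *
d=load('w20');f=lambda x,y:(190+x/5-.4,110+y/5-.4)
p=wz(d,*f(402,155),51)-wz(d,*f(185,152),51); q=wz(d,*f(645,410),42)-wz(d,*f(265,402),42)
print(p.round(1),q.round(1),np.pi/2-np.arctan2(p[1],p[0])+np.radians(1.9))
s=env.state();print(s['qvel'].round(2),s['time_s']); print(env.job_done())
```

```text
[48.2  1.7  0. ] [91.3  2.9  0. ] 1.5685611508928796
[ 0.65 -0.22  0.04  0.01 -0.01  0.01] 30.1833
the job is handed in; nothing more can be done
None
```

I finished the task and handed it in at about 30 s. The interface gave no verdict, so the results below are from my own checks.

**What I did:**
- I lifted the wax block straight out of the mould by its 34 mm width, laid it on the blue tile and released it.
- I took it again by its two ends, lowered it into the empty lane until I felt the floor (about 6 N) and released it.
- I pushed the lid shut from behind, pressing it onto the rim with about 12 N.
- After that I turned the red turnbutton to its stop, where it pushed back with about 9 N, and moved the arm clear.

**What the last checks showed:**
- **Lid:** it looks flat on the rim in both fixed cameras, and its measured width of 91 mm agrees with the given 92 mm. The fingertip height while pressing matched the shut lid's top at 42 mm.
- **Turnbutton:** the wrist camera puts it at about 1.57 rad and the scene camera at about 1.56 rad.
- **Block:** it lay flat in the lane before the lid closed and shows only faintly through the window now. I did not re-measure its position afterwards.
- **Bystanders:** nothing looked disturbed in the pictures, but I did not measure each one at the end.

**Where checks disagreed:**
- The side camera alone gave about 1.23 rad for the turnbutton, below the 1.40 limit. It also misplaced the post by about 8 mm earlier, so I trusted the other two cameras.
- The block's sides slope: its top measured about 30 x 38 mm, against 34 x 42 mm at the base, which explains the slightly narrow grip readings.

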